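# Fit the matching adapter flanges and stow the spares

## Robot

A 7-joint arm with a two-finger parallel gripper is mounted at the origin on a cart in front of the work surface, level with it; the furniture and walls round the work are solid. World frame = base frame: x ahead of the robot, y to its left, z up, the work surface at z = 0. Lengths are in m, angles in rad, forces in N, time in s.
With the tool pointing down it reaches from about 0.4 to 0.85 m from the base axis. Payload 10.4 kg.
Tool frame: the origin (TCP) lies at the very end of the fingers, on their centre line; the grasp point (between the pads) lies 19 mm behind it; x points along the fingers, y is the direction in which the jaws open and shut, and the axes are right-handed (so a half turn about x gives the same grasp; the last joint's range is limited). The gripper opens to 85 mm and grips with 20 to 120 N. Pads are 22 mm wide; open, the fingers measure 114 mm over their backs; the gripper's body (76 mm by 85 mm) begins 54 mm behind the grasp point. The pads swing forward as they close: fully open they stand 13 mm farther back than shut.
Start: joints at [-1.326, 0.332, -0.065, 1.46, 0.022, 1.35, -0.088], TCP at [0.165, 0.603, 0.231] pointing down, gripper open.
Joint ranges: [-2.6, 2.6], [-0.5, 2.12], [-1.47, 1.34], [0.16, 2.42], [-1.27, 4.41], [0.06, 2.06], [-2.6, 2.6]. Speed limits (rad/s): [2.22, 2.22, 2.79, 2.79, 3.14, 3.14, 3.14].

## Interface

Orientations are given as a 3x3 rotation matrix whose columns are the frame's x, y, z axes.
In Python, from plant import monitor, cams, workorder gives the robot as it stands.
- The arm moves only by the tool step_arm, never from a script. Its argument "increments" is a list of rows, each an object of numbers: "tx", "ty", "tz": the shift along the tool's x, y, z in mm; "ax", "ay", "az": the turn, a rotation vector about the tool's x, y, z in rad; "grip": the finger opening in mm, from 0 to 85.4. In form: [{"tx": .., "ty": .., "tz": .., "ax": .., "ay": .., "az": .., "grip": ..}, ...]. A call has 1 to 8 rows; each row is the pose to reach, as a shift and turn from the pose commanded when the call began, along the tool's axes at that moment; what a row does not reach only later rows make up. A row lasts 1/10 s, in which the tool goes at most 50 mm and 8.59 degrees, less where a joint would pass 70% of its speed; a pose out of reach is approached as far as the arm can. A call with a gripper value outside its range is refused whole. The fingers move at their own pace and stop on an object; the grip force is fixed at half the most. Time passes only in rows, so rows that repeat a pose let the fingers close. It gives the time, the measured TCP pose, the force and the opening at its end, in the units of the state.
- monitor.get_obs(): the state, without advancing time (a new reading comes with each control period).
- cams.get_image(name): name is "scene" or "top" or "wrist"; returns (picture, depth): 400x640x3 uint8, blue, green, red; 400x640 float32, m along the optical axis (not along the pixel's ray), 0 where there is no reading.
- cams.camera_info(name): a dict with "mtx" (3x3 intrinsics, pixels), "cam_to_world" (4x4, takes a point from camera to world coordinates). Camera axes: x right, y down, z forward; pixel columns grow to the right and rows downward; lengths in m; the calibration is good to about 2 mm. A picture is of the moment at which its call begins: read the wrist's pose just before it. camera_info takes no time and is no camera call; for the wrist camera it gives the pose at the moment of the call.
- workorder.sign_off(): hands the job in, once; it reports no verdict.
The state is a dict: "time": time; "q": joint angles; "joint_vel": joint speeds; "joint_efforts": joint torques, N m; "eef_pos": TCP position; "tcp_rot": TCP orientation; "wrist_force": force on the tool from outside, world axes, zero at the start; "wrist_torque": the same for the moment, N m; "width": finger opening in m.
Only numpy, scipy, OpenCV 4.12 (cv2) and the standard library are available. Lean on these libraries where they do the work, as an engineer would, in place of code of your own. Each camera call takes 0.05 s, during which the arm holds its last target.

## Task

Fit each stud plate on the bench with the one flange whose holes line up with all its studs, down flush on the plate's dark pad, and only once all of them are on press the red sprung lock plunger fully home and let it come back up. Stack the flanges that are left over flat on the pile of grey blanks in the blue tray, squared up with the pile, whose height varies; lower every flange gently until it touches, do not drop any, and leave the other things on the bench alone.

Things in the scene. Friction and masses are not known exactly. Their poses are not given: they have to be found in the camera images.
- flange_1: Flat bare-aluminium adapter flange lying on the worktop, 120 (x) x 60 (y) x 14 (z) mm, about 0.22 kg, with straight through holes of 13.5 mm diameter: four holes in a short rectangle, centres at x = +-26, y = +-16 mm. Origin: centre of its underside; x along its length, z up. Can be gripped across its 60 mm width. The ring at its centre is a mark, not a hole.
- flange_2: Flat bare-aluminium adapter flange lying on the worktop, 120 (x) x 60 (y) x 14 (z) mm, about 0.22 kg, with straight through holes of 13.5 mm diameter: two holes on the long centre line, centres at x = +-36, y = 0 mm. Origin: centre of its underside; x along its length, z up. Can be gripped across its 60 mm width. The ring at its centre is a mark, not a hole.
- flange_3: Flat bare-aluminium adapter flange lying on the worktop, 120 (x) x 60 (y) x 14 (z) mm, about 0.22 kg, with straight through holes of 13.5 mm diameter: four holes near the corners in a long rectangle, centres at x = +-44, y = +-16 mm. Origin: centre of its underside; x along its length, z up. Can be gripped across its 60 mm width. The ring at its centre is a mark, not a hole.
- flange_4: Flat bare-aluminium adapter flange lying on the worktop, 120 (x) x 60 (y) x 14 (z) mm, about 0.22 kg, with straight through holes of 13.5 mm diameter: two holes diagonally opposite, centres at (x, y) = (-40, -16) and (40, 16) mm. Origin: centre of its underside; x along its length, z up. Can be gripped across its 60 mm width. The ring at its centre is a mark, not a hole. May be absent.
- flange_5: Flat bare-aluminium adapter flange lying on the worktop, 120 (x) x 60 (y) x 14 (z) mm, about 0.22 kg, with straight through holes of 13.5 mm diameter: three holes in a triangle, centres at (x, y) = (-44, 0), (44, -16) and (44, 16) mm. Origin: centre of its underside; x along its length, z up. Can be gripped across its 60 mm width. The ring at its centre is a mark, not a hole. May be absent.
- stud_plate_1: Heavy stud plate (6 kg, loose), may be absent: foot 136 x 80 x 8 mm, on it a dark pad 116 (x) x 44 (y) mm whose flat top, the seat, is 22 mm above the origin. Brass studs, 10 mm diameter, straight up to z = 39 mm, tapered to a tip at 45 mm: four, at x = +-26, y = +-16 mm. Origin: centre of the underside; x along its length, z up. Fingers across a flange's width pass beside the pad.
- stud_plate_2: Heavy stud plate (6 kg, loose), may be absent: foot 136 x 80 x 8 mm, on it a dark pad 116 (x) x 44 (y) mm whose flat top, the seat, is 22 mm above the origin. Brass studs, 10 mm diameter, straight up to z = 39 mm, tapered to a tip at 45 mm: two, at x = +-36, y = 0 mm. Origin: centre of the underside; x along its length, z up. Fingers across a flange's width pass beside the pad.
- stud_plate_3: Heavy stud plate (6 kg, loose), may be absent: foot 136 x 80 x 8 mm, on it a dark pad 116 (x) x 44 (y) mm whose flat top, the seat, is 22 mm above the origin. Brass studs, 10 mm diameter, straight up to z = 39 mm, tapered to a tip at 45 mm: four, at x = +-44, y = +-16 mm. Origin: centre of the underside; x along its length, z up. Fingers across a flange's width pass beside the pad.
- pile_tray: Fixed blue tray, 164 (x) x 84 (y) x 8 mm, end lips up to z = 22 mm (inner faces at x = +-69 mm), with a firm pile of grey blanks, 120 (x) x 60 (y) mm like the flanges, centred and squared on it. The pile's top is at an unknown height, between 20 and 55 mm above the origin, new at each start: feel or see it. Origin: centre of the underside, on the worktop; x along its length, z up.
- lock_box: Fixed grey box 70 x 64 mm, 52 mm high, on a foot of 100 x 80 x 8 mm, with the red sprung plunger standing upright in the middle of its top. Origin: centre of its underside; z up.
- plunger (a joint): Stroke of the sprung lock plunger, straight down into the box: 0 released, 0.020 m fully home at its hard stop. Spring: about 4 N to start, 12 N at full stroke; it returns by itself.
- plunger_top (a point): Centre of the top face of the plunger's red cap (40 mm diameter, 12 mm thick); 90 mm above the worktop when released.
- std_resistor: Bystander: small black resistor box with two terminals, 46 x 66 x 48 mm. Origin: centre of its underside. Leave alone.
- amber_bottle: Bystander: small amber bottle with a black cap, 51 mm diameter, 101 mm high. Origin: centre of its underside. Leave alone.
There are look-alikes about, which are no part of the job. Leave any orange or yellow look-alike of the flange_5 alone.

How it is judged:
By the outcome, as a careful person would: the job done as asked, in the order asked, and still so for the second after the job is handed in, with the robot touching nothing.
Of stud_plate_1, stud_plate_2, stud_plate_3 only 1 to 2 are there at a start; the rules pass over those that are not, and their reading is None.
Of flange_4, flange_5 only 1 to 2 are there at a start; the rules pass over those that are not, and their reading is None.
At some moment in a run one of stud_plate_1, stud_plate_2, stud_plate_3 may be knocked a few centimetres aside while the robot is not near it.
It also fails if it takes over 210 s, if anything falls off the work surface, if the arm or the gripper's body presses on something with over 40 N, if the wrist force passes 120 N, or if a joint passes its speed limit or range.

## Working session

There is one attempt and no reset: what is moved stays moved. The work goes in short steps, Python scripts to look and compute and a tool call to move; the robot and the scene stay as the last step left them, time stands still between calls to the robot, and variables do not carry over. Pictures are saved under pics/ and viewed, and the job is handed in when it is done.

Besides the shell and the picture viewer there is one more tool, called by a JSON object that holds its "fn" and its "kwargs". step_arm: Moves the arm, as the interface text tells. Its arguments: {"type":"object","properties":{"increments":{"type":"array"}},"required":["increments"]}

```bash
ls; mkdir -p pics
python3 - <<'E'
from plant import monitor, cams, workorder
import cv2,numpy as np
o=monitor.get_obs(); print(o)
for n in ["scene","top","wrist"]:
    im,d=cams.get_image(n); cv2.imwrite(f"pics/{n}0.png",im); np.savez(f"pics/{n}0.npz",im=im,d=d,**{k:v for k,v in cams.camera_info(n).items()})
    print(n,cams.camera_info(n))
E
```

```text
pics
{'time': 0.0, 'q': array([-1.32560085,  0.33286515, -0.06469688,  1.46095617,  0.02158205,
        1.34990024, -0.08850241]), 'joint_vel': array([-0.00049584,  0.00068644, -0.00127553,  0.00085786, -0.00052305,
       -0.00069286, -0.00179381]), 'joint_efforts': array([-2.41664375e-04, -6.25425982e+01,  4.91106219e-02, -3.91618860e+01,
        1.61394873e-02,  9.49028326e-03,  4.81498489e-05]), 'eef_pos': array([0.16527921, 0.602353  , 0.23051303]), 'tcp_rot': array([[-3.30095231e-04,  2.64594340e-01,  9.64359749e-01],
       [-1.39571817e-03,  9.64358741e-01, -2.64594541e-01],
       [-9.99998972e-01, -1.43331582e-03,  5.09689065e-05]]), 'wrist_force': array([-0.18235766, -0.81161243, -0.13778058]), 'wrist_torque': array([-0.00867436, -0.01219199, -0.00044836]), 'width': 0.08511477094790294}
scene {'mtx': array([[468.75649864,   0.        , 321.1515336 ],
       [  0.        , 468.75649864, 198.68236652],
       [  0.        ,   0.        ,   1.        ]]), 'cam_to_world': array([[ 7.63362126e-01, -2.85806768e-01,  5.79303682e-01,
        -2.95913576e-01],
       [-6.45970792e-
[... 395 characters left out ...]
   ]]), 'cam_to_world': array([[-0.00740362, -0.99602237,  0.08879541,  0.37227317],
       [-0.99990242,  0.00842584,  0.01114284, -0.03539297],
       [-0.0118467 , -0.08870425, -0.99598756,  1.64813516],
       [ 0.        ,  0.        ,  0.        ,  1.        ]])}
wrist {'mtx': array([[346.16685152,   0.        , 314.97019242],
       [  0.        , 346.16685152, 199.60672493],
       [  0.        ,   0.        ,   1.        ]]), 'cam_to_world': array([[ 0.265927  ,  0.92237716,  0.28018425,  0.0936628 ],
       [ 0.96399149, -0.25390435, -0.07907579,  0.6226167 ],
       [-0.0017977 ,  0.29112362, -0.95668376,  0.37385347],
       [ 0.        ,  0.        ,  0.        ,  1.        ]])}
```

View pics/top0.png

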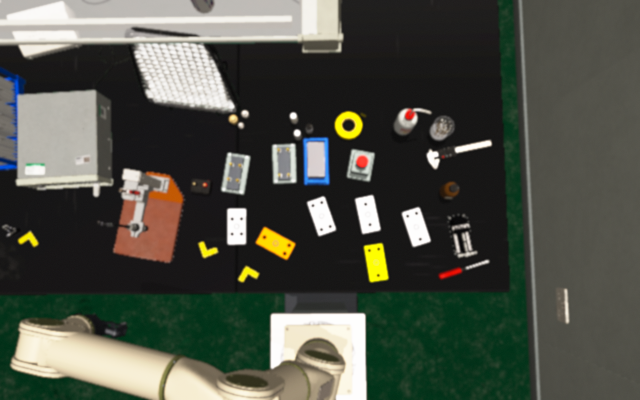

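View pics/scene0.png

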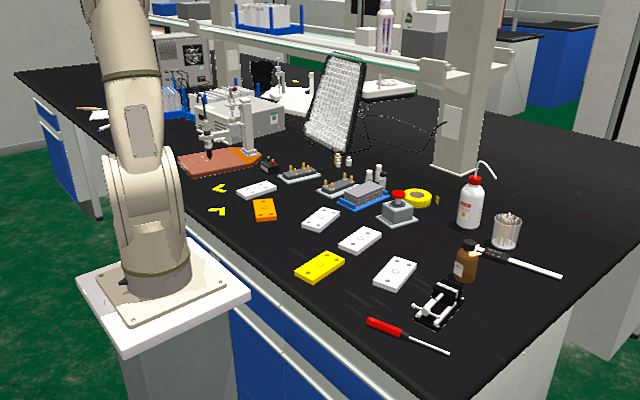

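View pics/wrist0.png

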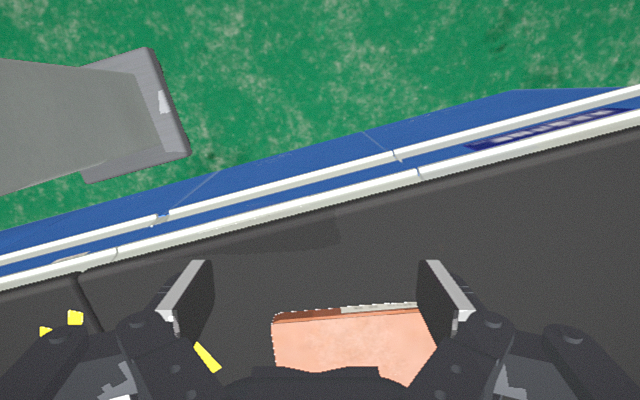

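Run:
```python
import cv2,numpy as np
z=np.load("pics/top0.npz");im=z['im'];d=z['d'];K=z['mtx'];T=z['cam_to_world']
cv2.imwrite("pics/topz.png",cv2.resize(im[130:290,180:480],None,fx=2.6,fy=2.6,interpolation=cv2.INTER_CUBIC))
v,u=np.mgrid[:400,:640]
P=np.stack([(u-K[0,2])/K[0,0]*d,(v-K[1,2])/K[1,1]*d,d],-1)@T[:3,:3].T+T[:3,3]
np.save("pics/P0.npy",P)
hsv=cv2.cvtColor(im,cv2.COLOR_BGR2HSV)
# white flanges
m=((hsv[...,1]<40)&(hsv[...,2]>170)).astype(np.uint8)
roi=np.zeros_like(m);roi[190:290,200:450]=1
n,l,s,c=cv2.connectedComponentsWithStats(m*roi)
for i in range(1,n):
    if s[i,4]<200: continue
    p=P[(l==i)]; p=p[(p[:,2]>0.005)&(p[:,2]<.03)]
    r=cv2.minAreaRect((p[:,:2]*1000).astype(np.float32)); print("flange",c[i],r,np.median(p[:,2]))
for name,(uu,vv) in dict(pA=(236,172),pB=(284,163),tray=(316,161),lock=(361,161)).items():
    p=P[vv-28:vv+28,uu-20:uu+20].reshape(-1,3); p=p[(p[:,2]>0.005)&(p[:,2]<.2)]
    r=cv2.minAreaRect((p[:,:2]*1000).astype(np.float32)); print(name,r,np.percentile(p[:,2],[5,25,50,75,95,100]))
```

```text
flange [367.37687688 213.99099099] ((487.34722900390625, -176.67086791992188), (122.1102066040039, 62.02994155883789), 11.352415084838867) 0.013556213005279538
flange [321.15091463 215.72865854] ((481.6934509277344, -16.633056640625), (119.2742919921875, 64.11695098876953), 18.237890243530273) 0.013458913222505364
flange [235.99701493 225.79850746] ((447.5693054199219, 277.057373046875), (118.13284301757812, 65.4725570678711), 0.5007209181785583) 0.01334944077375555
flange [415.70857988 226.62721893] ((441.7950439453125, -341.006591796875), (120.0003662109375, 62.19261169433594), 17.366439819335938) 0.013303239284452095
pA ((638.8846435546875, 282.04205322265625), (195.80589294433594, 136.84014892578125), 0.19290216267108917) [0.00552193 0.00776821 0.01539484 0.02184292 0.02744678 0.05377661]
pB ((668.929931640625, 114.0574951171875), (137.01976013183594, 195.38720703125), 89.76681518554688) [0.00551998 0.00823815 0.01558873 0.02176348 0.03240868 0.05918481]
tray ((674.686279296875, 1.8445053100585938), (136.848876953125, 194.576171875), 89.8365249633789) [0.00582614 0.01076862 0.03762834 0.04231923 0.04658512 0.06447507]
lock ((673.1170043945312, -155.63973999023438), (194.3685760498047, 136.51748657226562), 0.14676916599273682) [0.00557337 0.00915402 0.04370159 0.05338409 0.09097726 0.10039535]
```

View pics/topz.png

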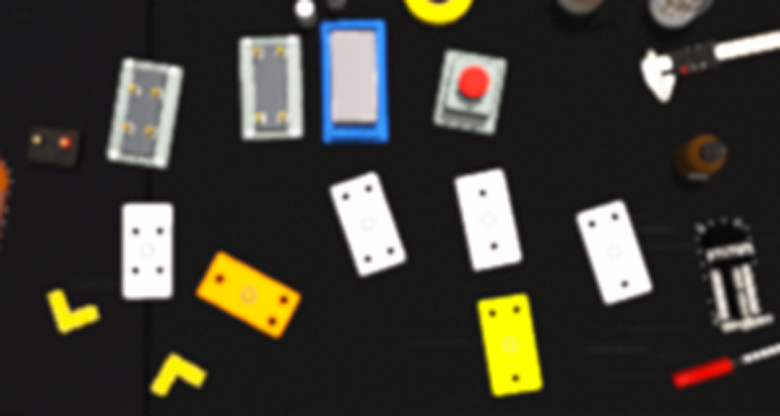

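```bash
cat > h.py <<'E'
from plant import monitor, cams, workorder
import cv2,numpy as np
from scipy.spatial.transform import Rotation as R
def Rd(yaw):  # tool down, tool z horizontal at yaw from world x
    z=np.array([np.cos(yaw),np.sin(yaw),0]);x=np.array([0,0,-1.]);y=np.cross(z,x);return np.stack([x,y,z],1)
def plan(pos,yaw,o=None):
    o=o or monitor.get_obs();r=o['tcp_rot'];p=o['eef_pos']
    t=r.T@(np.array(pos)-p)*1000; a=R.from_matrix(r.T@Rd(yaw)).as_rotvec()
    print("t=%.1f"%o['time'],"tcp",p.round(4),"yaw %.2f"%np.degrees(np.arctan2(r[1,2],r[0,2])),"F",o['wrist_force'].round(1),"w %.4f"%o['width'])
    print("d",dict(zip(["tx","ty","tz"],t.round(1))),dict(zip(["ax","ay","az"],a.round(4))), "rows min %.1f"%max(np.linalg.norm(t)/50,np.degrees(np.linalg.norm(a))/8.5))
def cloud(n):
    i=cams.camera_info(n);im,d=cams.get_image(n)
    K=i['mtx'];T=i['cam_to_world'];v,u=np.mgrid[:400,:640]
    P=np.stack([(u-K[0,2])/K[0,0]*d,(v-K[1,2])/K[1,1]*d,d],-1)@T[:3,:3].T+T[:3,3]
    P[d==0]=np.nan
    return im,d,P,K,T
def ray(uv,zz,K,T):
    uv=np.atleast_2d(uv).astype(float)
    r=np.c_[(uv[:,0]-K[0,2])/K[0,0],(uv[:,1]-K[1,2])/K[1,1],np.ones(len(uv))]@T[:3,:3].T
    return T[:3,3]+r*((zz-T[2,3])/r[:,2])[:,None]
E
python3 - <<'E'
from h import *
P=np.load("pics/P0.npy").reshape(-1,3)
P=P[(P[:,0]>.2)&(P[:,0]<.85)&(P[:,1]>-.4)&(P[:,1]<.65)&(P[:,2]<.6)]
# coarse height map
for x in np.arange(.2,.85,.05):
    print("%.2f"%x,[int(1000*max([0,*P[(abs(P[:,0]-x)<.025)&(abs(P[:,1]-y)<.025),2]])) for y in np.arange(.6,-.4,-.05)])
plan((0.432,0.277,0.25),0)
E
```

```text
0.20 [599, 599, 7, 0, 4, 4, 3, 4, 2, 3, 6, 5, 7, 8, 4, 5, 5, 4, 7, 5]
0.25 [8, 8, 11, 10, 11, 8, 7, 10, 10, 6, 10, 10, 15, 11, 8, 9, 22, 18, 11, 10]
0.30 [11, 13, 11, 10, 12, 11, 8, 9, 9, 8, 9, 7, 9, 11, 13, 20, 25, 22, 11, 12]
0.35 [33, 33, 32, 9, 7, 10, 12, 7, 8, 24, 23, 8, 10, 9, 10, 19, 23, 18, 11, 16]
0.40 [131, 123, 35, 7, 13, 10, 21, 23, 21, 22, 21, 8, 19, 15, 14, 19, 20, 11, 17, 22]
0.45 [270, 217, 31, 24, 10, 9, 23, 24, 22, 19, 11, 10, 23, 21, 9, 20, 21, 14, 21, 22]
0.50 [134, 227, 31, 31, 11, 10, 21, 23, 9, 11, 11, 13, 22, 23, 14, 22, 21, 9, 23, 21]
0.55 [227, 291, 297, 31, 40, 32, 27, 13, 7, 10, 10, 16, 18, 20, 11, 22, 21, 12, 9, 16]
0.60 [238, 242, 44, 34, 55, 46, 46, 48, 7, 47, 45, 43, 49, 41, 10, 54, 54, 8, 10, 11]
0.65 [25, 28, 25, 9, 9, 8, 43, 53, 10, 38, 33, 50, 51, 47, 53, 100, 59, 10, 10, 10]
0.70 [9, 9, 10, 8, 10, 9, 27, 25, 9, 51, 50, 48, 50, 45, 12, 94, 56, 10, 7, 8]
0.75 [9, 10, 6, 8, 9, 12, 10, 10, 10, 16, 19, 65, 46, 34, 31, 32, 10, 9, 122, 81]
0.80 [9, 9, 8, 6, 9, 8, 45, 30, 8, 9, 64, 67, 63, 30, 37, 32, 8, 105, 203, 198]
t=0.1 tcp [0.1653 0.6025 0.2307] yaw -15.34 F [-0.1 -0.1 -0.2] w 0.0853
d {'tx': np.float64(-19.0), 'ty': np.float64(-243.3), 'tz': np.float64(343.3)} {'ax': np.float64(-0.2678), 'ay': np.float64(-0.0001), 'az': np.float64(0.0011)} rows min 8.4
```

{"fn": "step_arm", "kwargs": {"increments": [{"tx": -10, "ty": -40, "tz": 20}, {"tx": -10, "ty": -80, "tz": 45}, {"tx": -15, "ty": -120, "tz": 80}, {"tx": -15, "ty": -150, "tz": 120}, {"tx": -15, "ty": -180, "tz": 160, "ax": -0.1}, {"tx": -15, "ty": -205, "tz": 200, "ax": -0.2}, {"tx": -15, "ty": -225, "tz": 245, "ax": -0.268}, {"tx": -15, "ty": -235, "tz": 290, "ax": -0.268}]}}

```text
$.increments[0]: bad value
```

```bash
python3 -c "
from h import *
plan((0.432,0.277,0.16),0)"
```

```text
t=0.1 tcp [0.1653 0.6025 0.2307] yaw -15.34 F [-0.1 -0.1 -0.2] w 0.0853
d {'tx': np.float64(71.0), 'ty': np.float64(-243.2), 'tz': np.float64(343.3)} {'ax': np.float64(-0.2678), 'ay': np.float64(-0.0001), 'az': np.float64(0.0011)} rows min 8.5
```

Every key is needed, apparently.

{"fn": "step_arm", "kwargs": {"increments": [{"tx": -10, "ty": -40, "tz": 20, "ax": 0, "ay": 0, "az": 0, "grip": 85}, {"tx": -10, "ty": -80, "tz": 45, "ax": 0, "ay": 0, "az": 0, "grip": 85}, {"tx": -15, "ty": -120, "tz": 80, "ax": 0, "ay": 0, "az": 0, "grip": 85}, {"tx": -15, "ty": -150, "tz": 120, "ax": 0, "ay": 0, "az": 0, "grip": 85}, {"tx": -15, "ty": -180, "tz": 160, "ax": -0.1, "ay": 0, "az": 0, "grip": 85}, {"tx": -15, "ty": -205, "tz": 200, "ax": -0.2, "ay": 0, "az": 0, "grip": 85}, {"tx": -15, "ty": -225, "tz": 245, "ax": -0.268, "ay": 0, "az": 0, "grip": 85}, {"tx": -15, "ty": -235, "tz": 290, "ax": -0.268, "ay": 0, "az": 0, "grip": 85}]}}

```text
time: 0.95
eef_pos: [0.3841, 0.297, 0.2467]
tcp_rot: [[0.0, -0.002, 1.0], [0.001, 1.0, 0.002], [-1.0, 0.001, 0.0]]
wrist_force: [-0.0, 2.2, -0.6]
width: 0.0849
```

```bash
python3 -c "
from h import *
plan((0.432,0.277,0.16),0)"
```

```text
t=0.9 tcp [0.3841 0.297  0.2467] yaw 0.11 F [-0.   2.2 -0.6] w 0.0849
d {'tx': np.float64(86.7), 'ty': np.float64(-20.1), 'tz': np.float64(47.9)} {'ax': np.float64(0.0018), 'ay': np.float64(0.0003), 'az': np.float64(-0.0007)} rows min 2.0
```

{"fn": "step_arm", "kwargs": {"increments": [{"tx": 40, "ty": -10, "tz": 24, "ax": 0, "ay": 0, "az": 0, "grip": 85}, {"tx": 80, "ty": -20, "tz": 48, "ax": 0, "ay": 0, "az": 0, "grip": 85}, {"tx": 86, "ty": -20, "tz": 48, "ax": 0, "ay": 0, "az": 0, "grip": 85}, {"tx": 86, "ty": -20, "tz": 48, "ax": 0, "ay": 0, "az": 0, "grip": 85}, {"tx": 86, "ty": -20, "tz": 48, "ax": 0, "ay": 0, "az": 0, "grip": 85}]}}

```text
time: 1.45
eef_pos: [0.4306, 0.2805, 0.1614]
tcp_rot: [[0.001, -0.001, 1.0], [0.001, 1.0, 0.001], [-1.0, 0.001, 0.001]]
wrist_force: [0.1, -0.7, -0.6]
width: 0.0851
```

```bash
python3 -c "
from h import *
o=monitor.get_obs();im,d,P,K,T=cloud('wrist');cv2.imwrite('pics/w1.png',im);np.savez('pics/w1.npz',im=im,d=d,P=P,K=K,T=T,p=o['eef_pos'],r=o['tcp_rot']);print(o['eef_pos'],T)"
```

```text
[0.43055521 0.2804945  0.16143835] [[-3.90951621e-05  9.56552675e-01  2.91559562e-01  3.56133561e-01]
 [ 9.99999800e-01 -1.46713134e-04  6.15428263e-04  2.80547182e-01]
 [ 6.31465169e-04  2.91559528e-01 -9.56552478e-01  3.04528521e-01]
 [ 0.00000000e+00  0.00000000e+00  0.00000000e+00  1.00000000e+00]]
```

View pics/w1.png

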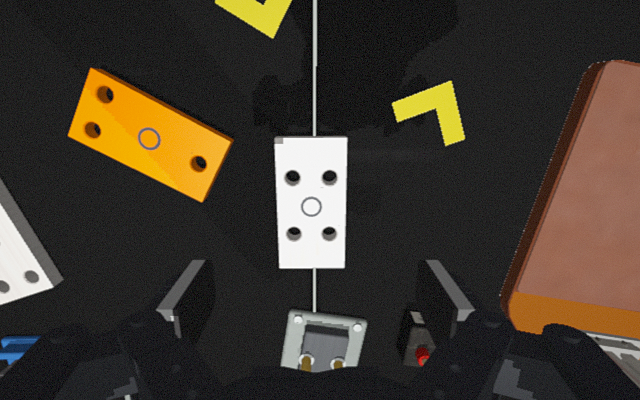

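```bash
cat >> h.py <<'E'
def quadfit(im,K,T,seed,zt,thr=150):
    """white flange top near seed px; returns rect center,yaw,(L,W), hole centres, all on plane zt"""
    g=cv2.cvtColor(im,cv2.COLOR_BGR2GRAY)
    h=cv2.cvtColor(im,cv2.COLOR_BGR2HSV)
    m=((g>thr)&(h[...,1]<60)).astype(np.uint8)
    n,l,s,c=cv2.connectedComponentsWithStats(m)
    lab=np.bincount(l[seed[1]-25:seed[1]+25,seed[0]-25:seed[0]+25].ravel(),minlength=n);lab[0]=0
    m=(l==lab.argmax()).astype(np.uint8)
    cs,hi=cv2.findContours(m,cv2.RETR_CCOMP,cv2.CHAIN_APPROX_NONE)
    out=max(range(len(cs)),key=lambda i:cv2.contourArea(cs[i]))
    # subpixel: rasters are pixel centres -> outer contour lies half a pixel inside
    p=ray(cs[out][:,0],zt,K,T)[:,:2]*1000
    (cx,cy),(a,b),ang=cv2.minAreaRect(p.astype(np.float32))
    if a<b: a,b,ang=b,a,ang+90
    ang=(ang+90)%180-90
    holes=[]
    for i in range(len(cs)):
        if hi[0][i][3]==out and cv2.contourArea(cs[i])>25:
            q=ray(cs[i][:,0],zt,K,T)[:,:2]*1000
            (e,_,_)=cv2.fitEllipse(q.astype(np.float32)) if len(q)>5 else ((0,0),0,0)
            holes.append(np.round(e,1))
    return np.array([cx,cy]),ang,(a,b),np.array(holes)
E
python3 - <<'E'
from h import *
z=np.load('pics/w1.npz')
for t in (120,150,180): print(quadfit(z['im'],z['K'],z['T'],(311,207),.014,t))
print(z['P'][165:250:20,311])
# finger tips depth
im=z['im'];cv2.imwrite('pics/w1z.png',cv2.resize(im[120:280,240:380],None,fx=4,fy=3.7))
r=(z['P'].reshape(400,640,3)-z['p'])@z['r']
print("finger L",r[265:320:10,205].round(4),"R",r[265:320:10,430].round(4))
E
```

```text
(array([423.48712158, 277.05014038]), 0.31504836678504944, (269.0102233886719, 61.200927734375), array([[476.3, 293.2],
       [476.4, 261.3],
       [424.4, 293. ],
       [424.7, 261.1]]))
(array([474.15338135, 277.24316406]), 0.2961949110031128, (167.6751251220703, 60.945499420166016), array([[476.6, 293.3],
       [476.5, 261.4],
       [458.2, 277.8],
       [452.6, 269.8],
       [450.2, 277.6],
       [424.6, 293. ],
       [424.7, 261. ]]))
(array([474.46984863, 277.35174561]), 0.3285462558269501, (167.0323486328125, 60.73812484741211), array([[476.7, 293.3],
       [476.8, 261.1],
       [451. , 277.1],
       [424.6, 292.9],
       [424.9, 260.9]]))
[[0.4138076  0.27735667 0.01437868]
 [0.43139022 0.2772974  0.01426576]
 [0.44971695 0.27723217 0.01381488]
 [0.46852884 0.27717144 0.01395441]
 [0.487612   0.27711897 0.0149794 ]]
finger L [[-0.0215 -0.0427 -0.0108]
 [-0.0235 -0.0424 -0.0075]
 [-0.0249 -0.0423 -0.0039]
 [-0.025  -0.0427  0.0004]
 [-0.026  -0.0427  0.0042]
 [-0.0273 -0.0427  0.0078]] R [[-0.0226  0.0446 -0.0112]
 [-0.0292  0.0426 -0.0106]
 [-0.0297  0.0428 -0.0067]
 [-0.0316  0.0424 -0.0037]
 [-0.0325  0.0425 -0.0001]
 [-0.0338  0.0424  0.0033]]
```

View pics/w1z.png

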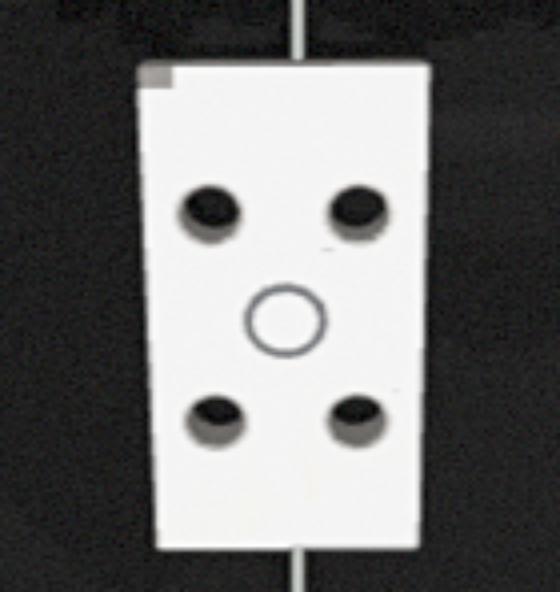

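```bash
python3 -c "
from h import *
plan((0.4507,0.2771,-0.001),0.0061)"
```

```text
t=1.5 tcp [0.4307 0.2807 0.1618] yaw 0.10 F [ 0.2  0.1 -0.3] w 0.0854
d {'tx': np.float64(162.8), 'ty': np.float64(-3.9), 'tz': np.float64(19.8)} {'ax': np.float64(-0.0044), 'ay': np.float64(0.0014), 'az': np.float64(-0.0019)} rows min 3.3
```

{"fn": "step_arm", "kwargs": {"increments": [{"tx": 0, "ty": -4, "tz": 20, "ax": -0.0044, "ay": 0.0014, "az": -0.0019, "grip": 85}, {"tx": 40, "ty": -4, "tz": 20, "ax": -0.0044, "ay": 0.0014, "az": -0.0019, "grip": 85}, {"tx": 80, "ty": -4, "tz": 20, "ax": -0.0044, "ay": 0.0014, "az": -0.0019, "grip": 85}, {"tx": 120, "ty": -4, "tz": 20, "ax": -0.0044, "ay": 0.0014, "az": -0.0019, "grip": 85}, {"tx": 130, "ty": -4, "tz": 20, "ax": -0.0044, "ay": 0.0014, "az": -0.0019, "grip": 85}, {"tx": 130, "ty": -4, "tz": 20, "ax": -0.0044, "ay": 0.0014, "az": -0.0019, "grip": 85}]}}

```text
time: 2.1
eef_pos: [0.4503, 0.2758, 0.0305]
tcp_rot: [[-0.002, -0.006, 1.0], [-0.002, 1.0, 0.006], [-1.0, -0.002, -0.002]]
wrist_force: [0.3, 0.1, 0.9]
width: 0.0848
```

```bash
python3 -c "
from h import *
plan((0.4507,0.2771,-0.001),0.0061)"
```

```text
t=2.1 tcp [0.4503 0.2758 0.0305] yaw 0.32 F [0.3 0.1 0.9] w 0.0848
d {'tx': np.float64(31.5), 'ty': np.float64(1.3), 'tz': np.float64(0.4)} {'ax': np.float64(-0.0005), 'ay': np.float64(-0.0023), 'az': np.float64(0.0024)} rows min 0.6
```

{"fn": "step_arm", "kwargs": {"increments": [{"tx": 15, "ty": 1.3, "tz": 0.4, "ax": 0, "ay": -0.002, "az": 0.002, "grip": 85}, {"tx": 31, "ty": 1.3, "tz": 0.4, "ax": 0, "ay": -0.002, "az": 0.002, "grip": 85}, {"tx": 31, "ty": 1.3, "tz": 0.4, "ax": 0, "ay": -0.002, "az": 0.002, "grip": 70}, {"tx": 31, "ty": 1.3, "tz": 0.4, "ax": 0, "ay": -0.002, "az": 0.002, "grip": 62}, {"tx": 31, "ty": 1.3, "tz": 0.4, "ax": 0, "ay": -0.002, "az": 0.002, "grip": 50}, {"tx": 31, "ty": 1.3, "tz": 0.4, "ax": 0, "ay": -0.002, "az": 0.002, "grip": 50}, {"tx": 31, "ty": 1.3, "tz": 0.4, "ax": 0, "ay": -0.002, "az": 0.002, "grip": 50}, {"tx": 31, "ty": 1.3, "tz": 0.4, "ax": 0, "ay": -0.002, "az": 0.002, "grip": 50}]}}

```text
time: 2.9
eef_pos: [0.4523, 0.2777, 0.002]
tcp_rot: [[0.003, -0.005, 1.0], [0.002, 1.0, 0.005], [-1.0, 0.002, 0.003]]
wrist_force: [-3.0, -1.3, 10.2]
width: 0.0579
```

```bash
python3 -c "
from h import *
plan((0.45,0.2771,.16),0.00)
o=monitor.get_obs();im,d,P,K,T=cloud('wrist');cv2.imwrite('pics/w2.png',im)"
```

```text
t=2.9 tcp [0.4523 0.2777 0.002 ] yaw 0.27 F [-3.  -1.3 10.2] w 0.0579
d {'tx': np.float64(-158.0), 'ty': np.float64(-0.2), 'tz': np.float64(-1.9)} {'ax': np.float64(0.0048), 'ay': np.float64(0.0027), 'az': np.float64(-0.0024)} rows min 3.2
```

View pics/w2.png

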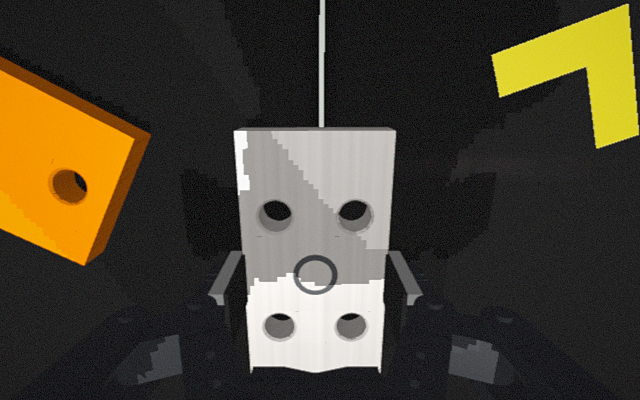

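{"fn": "step_arm", "kwargs": {"increments": [{"tx": -5, "ty": 0, "tz": 0, "ax": 0, "ay": 0, "az": 0, "grip": 50}, {"tx": -30, "ty": 0, "tz": 0, "ax": 0, "ay": 0, "az": 0, "grip": 50}, {"tx": -70, "ty": 0, "tz": 0, "ax": 0, "ay": 0, "az": 0, "grip": 50}, {"tx": -115, "ty": 0, "tz": 0, "ax": 0, "ay": 0, "az": 0, "grip": 50}, {"tx": -150, "ty": 0, "tz": 0, "ax": 0, "ay": 0, "az": 0, "grip": 50}, {"tx": -150, "ty": 0, "tz": 0, "ax": 0, "ay": 0, "az": 0, "grip": 50}, {"tx": -150, "ty": 0, "tz": 0, "ax": 0, "ay": 0, "az": 0, "grip": 50}]}}

```text
time: 3.65
eef_pos: [0.4513, 0.2768, 0.1504]
tcp_rot: [[0.002, -0.005, 1.0], [0.002, 1.0, 0.005], [-1.0, 0.002, 0.002]]
wrist_force: [-0.4, -0.7, -3.0]
width: 0.0581
```

```bash
python3 -c "
from h import *
plan((0.54,0.2771,.17),0.00)
o=monitor.get_obs();im,d,P,K,T=cloud('wrist');cv2.imwrite('pics/w3.png',im)
np.savez('pics/w3.npz',im=im,d=d,P=P,K=K,T=T,p=o['eef_pos'],r=o['tcp_rot'])"
```

```text
t=3.6 tcp [0.4513 0.2768 0.1504] yaw 0.26 F [-0.4 -0.7 -3. ] w 0.0581
d {'tx': np.float64(-19.4), 'ty': np.float64(-0.1), 'tz': np.float64(88.7)} {'ax': np.float64(0.0046), 'ay': np.float64(0.002), 'az': np.float64(-0.0017)} rows min 1.8
```

View pics/w3.png

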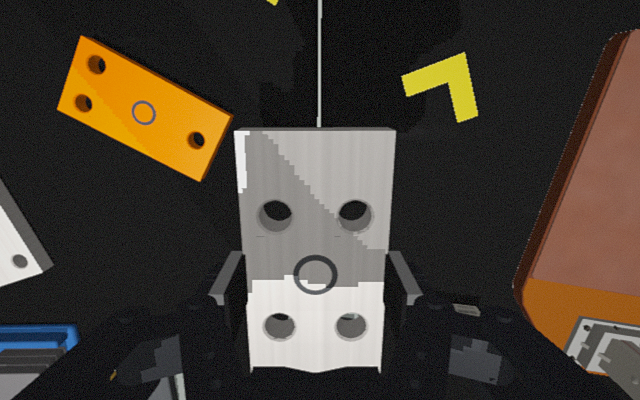

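```bash
cat >> h.py <<'E'
def toolpts(uv,xt,K,T,p,r):
    "intersect pixels with tool plane x=xt; returns tool y,z mm"
    uv=np.atleast_2d(uv).astype(float)
    w=np.c_[(uv[:,0]-K[0,2])/K[0,0],(uv[:,1]-K[1,2])/K[1,1],np.ones(len(uv))]@T[:3,:3].T@r
    c=(T[:3,3]-p)@r
    q=c+w*((xt-c[0])/w[:,0])[:,None]
    return q[:,1:]*1000
E
python3 - <<'E'
from h import *
z=np.load('pics/w3.npz');im=z['im'];K,T,p,r=z['K'],z['T'],z['p'],z['r']
Pt=(z['P']-p)@r
sel=Pt[140:300,255:375].reshape(-1,3);print("tool x of top", [np.nanmedian(Pt[a,240+30:380-30,0]).round(4) for a in (150,180,240,300,350)], np.nanpercentile(sel[:,0],[5,50,95]))
cv2.imwrite('pics/w3z.png',cv2.resize(im[110:390,220:410],None,fx=4,fy=2.1*1,interpolation=cv2.INTER_CUBIC))
g=cv2.GaussianBlur(cv2.cvtColor(im,cv2.COLOR_BGR2GRAY),(3,3),0)
for (u,v) in [(275,215),(355,215),(280,326),(351,326),(315,274)]:
    w=g[v-26:v+27,u-28:u+29]; 
    # radial steepest dark edge
    pts=[]
    for a in np.linspace(0,2*np.pi,48,endpoint=False):
        rr=np.arange(9,26,.25); xs=(28+rr*np.cos(a)).astype(np.float32);ys=(26+rr*np.sin(a)*.95).astype(np.float32)
        s=cv2.remap(w.astype(np.float32),xs[None],ys[None],cv2.INTER_LINEAR)[0]
        gr=s[4:]-s[:-4]; k=gr.argmax(); 
        if gr[k]>12: pts.append((u-28+xs[k+2],v-26+ys[k+2]))
    pts=np.array(pts,np.float32)
    xt=np.nanmedian(sel[:,0])
    q=toolpts(pts,xt,K,T,p,r).astype(np.float32)
    e=cv2.fitEllipseAMS(q); print((u,v),len(pts),np.round(e[0],2),np.round(e[1],1))
E
```

```text
tool x of top [np.float64(-0.0127), np.float64(-0.0124), np.float64(-0.0125), np.float64(-0.0124), np.float64(-0.0123)] [-0.01350174 -0.0124748  -0.00067132]
(275, 215) 46 [-15.81 -27.76] [11.2 13.6]
(355, 215) 48 [ 16.31 -27.84] [12.3 13.5]
(280, 326) 48 [-15.71  23.81] [13.1 13.3]
(351, 326) 48 [15.94 23.75] [12.9 13.4]
(315, 274) 48 [ 0.17 -1.44] [18.7 18.9]
```

{"fn": "step_arm", "kwargs": {"increments": [{"tx": -20, "ty": -30, "tz": 30, "ax": 0.0, "ay": 0, "az": 0, "grip": 50}, {"tx": -40, "ty": -60, "tz": 65, "ax": 0.0, "ay": 0, "az": 0, "grip": 50}, {"tx": -50, "ty": -90, "tz": 100, "ax": 0.0, "ay": 0, "az": 0, "grip": 50}, {"tx": -50, "ty": -115, "tz": 140, "ax": 0.0, "ay": 0, "az": 0, "grip": 50}, {"tx": -50, "ty": -127, "tz": 168, "ax": 0.0046, "ay": 0.002, "az": -0.0017, "grip": 50}, {"tx": -50, "ty": -127, "tz": 168, "ax": 0.0046, "ay": 0.002, "az": -0.0017, "grip": 50}, {"tx": -50, "ty": -127, "tz": 168, "ax": 0.0046, "ay": 0.002, "az": -0.0017, "grip": 50}]}}

```text
time: 4.4
eef_pos: [0.619, 0.1497, 0.1971]
tcp_rot: [[-0.005, 0.001, 1.0], [-0.003, 1.0, -0.001], [-1.0, -0.003, -0.005]]
wrist_force: [-1.0, -0.3, -3.3]
width: 0.0578
```

```bash
python3 -c "
from h import *
plan((0.62,0.15,.2),0.00)
o=monitor.get_obs();im,d,P,K,T=cloud('wrist');cv2.imwrite('pics/w4.png',im)
np.savez('pics/w4.npz',im=im,d=d,P=P,K=K,T=T,p=o['eef_pos'],r=o['tcp_rot'])"
```

```text
t=4.4 tcp [0.619  0.1497 0.1971] yaw -0.07 F [-1.  -0.3 -3.3] w 0.0578
d {'tx': np.float64(-2.9), 'ty': np.float64(0.2), 'tz': np.float64(0.9)} {'ax': np.float64(-0.0011), 'ay': np.float64(-0.0048), 'az': np.float64(0.0032)} rows min 0.1
```

View pics/w4.png

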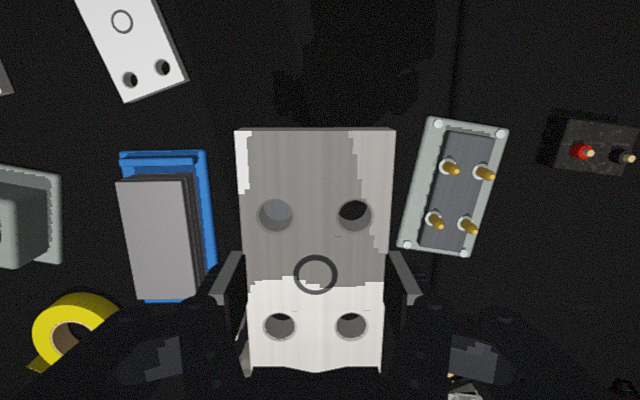

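Run:
```python
from h import *
im=cv2.imread('pics/w4.png');cv2.imwrite('pics/w4z.png',cv2.resize(im[105:265,390:515],None,fx=5,fy=3.7*1.0,interpolation=cv2.INTER_CUBIC))
```

```text
(no output)
```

View pics/w4z.png

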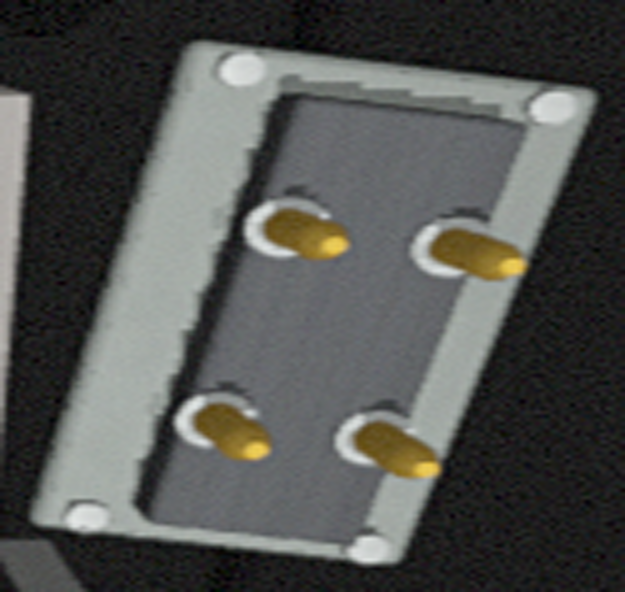

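```bash
cat >> h.py <<'E'
def studs(im,K,T,box,zt=.045,vt=200):
    h=cv2.cvtColor(im,cv2.COLOR_BGR2HSV);u0,v0,u1,v1=box
    m=((h[...,0]>15)&(h[...,0]<35)&(h[...,1]>100)&(h[...,2]>vt)).astype(np.uint8)
    M=np.zeros_like(m);M[v0:v1,u0:u1]=m[v0:v1,u0:u1]
    n,l,s,c=cv2.connectedComponentsWithStats(M)
    k=[i for i in range(1,n) if s[i,4]>=6]
    return c[k],s[k,4],ray(c[k],zt,K,T)[:,:2]*1000
def platefit(q,model):
    "rigid fit of model (mm) to unordered pts q -> centre,yaw deg,resid; yaw in (-90,90]"
    import itertools
    best=None
    for pm in itertools.permutations(range(len(model))):
        a=model-model.mean(0);b=q[list(pm)]-q.mean(0)
        U,S,Vt=np.linalg.svd(a.T@b);D=np.diag([1,np.linalg.det(U@Vt)]);Rm=(U@D@Vt).T
        e=np.abs(b-a@Rm.T).max()
        y=np.degrees(np.arctan2(Rm[1,0],Rm[0,0]))
        if abs(y)<=90 and (best is None or e<best[2]): best=(q.mean(0)-Rm@model.mean(0),y,e)
    return best
S1=np.array([[x,y] for x in(-26,26) for y in(-16,16)],float)
S3=np.array([[x,y] for x in(-44,44) for y in(-16,16)],float)
E
python3 - <<'E'
from h import *
z=np.load('pics/w4.npz');
for vt in(150,180,200,210,220):
  c,a,q=studs(z['im'],z['K'],z['T'],(430,140,510,250),.045,vt)
  print(vt,a,q.round(1).tolist(), platefit(q,S1) if len(q)==4 else '')
# brass pixels raw depth at tips
print(z['P'][[170,173],[457,490]])
# pad outline corners
E
```

```text
150 [30 28 27 23] [[608.1, 271.7], [613.3, 303.1], [659.2, 263.4], [664.2, 294.9]] (array([636.19693698, 283.27006059]), np.float64(-9.206211193393091), np.float64(0.17816540910666845))
180 [20 19 16 17] [[608.0, 272.1], [613.0, 303.7], [659.4, 263.7], [664.3, 295.4]] (array([636.18103177, 283.71311202]), np.float64(-9.195779827305751), np.float64(0.09488083535725877))
200 [15 15 13 13] [[607.9, 272.3], [612.9, 303.6], [659.4, 263.7], [664.3, 295.3]] (array([636.09939454, 283.7233474 ]), np.float64(-9.23277778004625), np.float64(0.16706844403755383))
210 [12 11 13 12] [[607.8, 272.2], [613.0, 303.9], [659.4, 263.7], [664.3, 295.4]] (array([636.1194316 , 283.79554836]), np.float64(-9.301265108704563), np.float64(0.17091179910606868))
220 [9 8 7 7] [[608.1, 272.2], [612.9, 303.8], [659.3, 264.1], [664.2, 295.6]] (array([636.11273745, 283.9003896 ]), np.float64(-8.950512257102917), np.float64(0.13870942320547286))
[[0.60687335 0.27218221 0.04607361]
 [0.61002544 0.30210713 0.04397421]]
```

```bash
python3 -c "
from h import *
plan((0.638,0.2831,.08),np.radians(-9.2))"
```

```text
t=4.5 tcp [0.6186 0.1507 0.1976] yaw 0.02 F [-0.2  0.2 -3. ] w 0.0579
d {'tx': np.float64(117.2), 'ty': np.float64(132.7), 'tz': np.float64(19.9)} {'ax': np.float64(0.1609), 'ay': np.float64(-0.0041), 'az': np.float64(0.0027)} rows min 3.6
```

{"fn": "step_arm", "kwargs": {"increments": [{"tx": 0, "ty": 0, "tz": 0, "ax": 0, "ay": -0.004, "az": 0.0027, "grip": 50}, {"tx": 0, "ty": 0, "tz": 0, "ax": 0, "ay": -0.004, "az": 0.0027, "grip": 50}, {"tx": 0, "ty": 0, "tz": 0, "ax": 0, "ay": -0.004, "az": 0.0027, "grip": 50}, {"tx": 0, "ty": 0, "tz": 0, "ax": 0, "ay": -0.004, "az": 0.0027, "grip": 50}]}}

```text
time: 4.85
eef_pos: [0.6194, 0.1507, 0.1996]
tcp_rot: [[0.003, -0.001, 1.0], [0.002, 1.0, 0.001], [-1.0, 0.002, 0.003]]
wrist_force: [1.0, -0.4, -2.6]
width: 0.058
```

```bash
python3 -c "
from h import *
for k in range(4):
  o=monitor.get_obs();i=cams.camera_info('wrist');im,d,P,K,T=cloud('wrist')
  c,a,q=studs(im,K,T,(430,140,510,250),.045,190)
  print(o['eef_pos'].round(4),T[:3,3].round(4),platefit(q,S1))
plan((0.638,0.2831,.08),np.radians(-9.2))"
```

```text
[0.6194 0.1507 0.1996] [0.5447 0.1508 0.3425] (array([636.20091977, 283.70128964]), np.float64(-9.215228374743702), np.float64(0.13259954284509945))
[0.6195 0.1507 0.1996] [0.5448 0.1508 0.3425] (array([636.17855318, 283.71608549]), np.float64(-9.13856530932622), np.float64(0.1511747939846657))
[0.6196 0.1506 0.1995] [0.5448 0.1507 0.3425] (array([636.19470046, 283.72393866]), np.float64(-9.24949853663701), np.float64(0.13874252463543613))
[0.6196 0.1505 0.1995] [0.5449 0.1507 0.3424] (array([636.18421097, 283.75210909]), np.float64(-9.298136610560947), np.float64(0.1099121622492305))
t=5.0 tcp [0.6196 0.1505 0.1995] yaw 0.01 F [ 0.2 -0.2 -3.6] w 0.0579
d {'tx': np.float64(119.7), 'ty': np.float64(132.5), 'tz': np.float64(18.1)} {'ax': np.float64(0.1607), 'ay': np.float64(0.0026), 'az': np.float64(-0.0015)} rows min 3.6
```

{"fn": "step_arm", "kwargs": {"increments": [{"tx": 10, "ty": 40, "tz": 5, "ax": 0.05, "ay": 0, "az": 0, "grip": 50}, {"tx": 40, "ty": 80, "tz": 10, "ax": 0.1, "ay": 0, "az": 0, "grip": 50}, {"tx": 75, "ty": 115, "tz": 15, "ax": 0.16, "ay": 0.002, "az": -0.0015, "grip": 50}, {"tx": 105, "ty": 132.5, "tz": 18.2, "ax": 0.1607, "ay": 0.0026, "az": -0.0015, "grip": 50}, {"tx": 120, "ty": 132.5, "tz": 18.2, "ax": 0.1607, "ay": 0.0026, "az": -0.0015, "grip": 50}, {"tx": 120, "ty": 132.5, "tz": 18.2, "ax": 0.1607, "ay": 0.0026, "az": -0.0015, "grip": 50}, {"tx": 120, "ty": 132.5, "tz": 18.2, "ax": 0.1607, "ay": 0.0026, "az": -0.0015, "grip": 50}, {"tx": 120, "ty": 132.5, "tz": 18.2, "ax": 0.1607, "ay": 0.0026, "az": -0.0015, "grip": 50}]}}

```text
time: 5.85
eef_pos: [0.6396, 0.2819, 0.0818]
tcp_rot: [[0.003, 0.162, 0.987], [0.001, 0.987, -0.162], [-1.0, 0.001, 0.003]]
wrist_force: [1.1, 0.1, -3.1]
width: 0.0579
```

```bash
python3 -c "
from h import *
plan((0.6381,0.2832,.08),np.radians(-9.2))
o=monitor.get_obs();im,d,P,K,T=cloud('wrist');cv2.imwrite('pics/w5.png',im)
np.savez('pics/w5.npz',im=im,d=d,P=P,K=K,T=T,p=o['eef_pos'],r=o['tcp_rot'])"
```

```text
t=5.8 tcp [0.6396 0.2819 0.0818] yaw -9.31 F [ 1.1  0.1 -3.1] w 0.0579
d {'tx': np.float64(1.8), 'ty': np.float64(1.0), 'tz': np.float64(-1.7)} {'ax': np.float64(-0.0019), 'ay': np.float64(0.0026), 'az': np.float64(-0.0012)} rows min 0.1
```

View pics/w5.png

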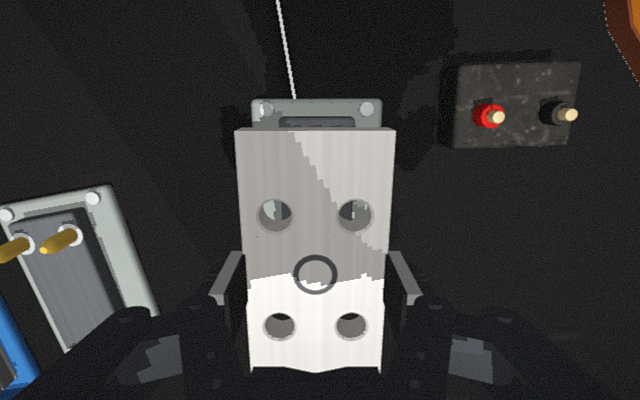

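{"fn": "step_arm", "kwargs": {"increments": [{"tx": 10, "ty": 1, "tz": -1.7, "ax": 0, "ay": 0.0026, "az": -0.0012, "grip": 50}, {"tx": 22, "ty": 1, "tz": -1.7, "ax": 0, "ay": 0.0026, "az": -0.0012, "grip": 50}, {"tx": 22, "ty": 1, "tz": -1.7, "ax": 0, "ay": 0.0026, "az": -0.0012, "grip": 50}, {"tx": 22, "ty": 1, "tz": -1.7, "ax": 0, "ay": 0.0026, "az": -0.0012, "grip": 50}, {"tx": 22, "ty": 1, "tz": -1.7, "ax": 0, "ay": 0.0026, "az": -0.0012, "grip": 50}]}}

```text
time: 6.4
eef_pos: [0.6368, 0.2843, 0.0578]
tcp_rot: [[-0.003, 0.16, 0.987], [-0.001, 0.987, -0.16], [-1.0, -0.001, -0.002]]
wrist_force: [-0.5, 0.1, -3.4]
width: 0.058
```

```bash
python3 -c "
from h import *
plan((0.6381,0.2832,.045),np.radians(-9.2))
c=cams.get_image('wrist')
plan((0.6381,0.2832,.045),np.radians(-9.2))
"
```

```text
t=6.4 tcp [0.6368 0.2843 0.0578] yaw -9.21 F [-0.5  0.1 -3.4] w 0.0580
d {'tx': np.float64(12.8), 'ty': np.float64(-0.9), 'tz': np.float64(1.4)} {'ax': np.float64(-0.0002), 'ay': np.float64(-0.0024), 'az': np.float64(0.0012)} rows min 0.3
t=6.5 tcp [0.637  0.2843 0.058 ] yaw -9.21 F [-0.4 -0.3 -2.7] w 0.0580
d {'tx': np.float64(13.0), 'ty': np.float64(-0.9), 'tz': np.float64(1.3)} {'ax': np.float64(-0.0002), 'ay': np.float64(-0.0021), 'az': np.float64(0.001)} rows min 0.3
```

{"fn": "step_arm", "kwargs": {"increments": [{"tx": 0, "ty": -0.5, "tz": 0.7, "ax": 0, "ay": -0.0012, "az": 0.0006, "grip": 50}, {"tx": 0, "ty": -0.5, "tz": 0.7, "ax": 0, "ay": -0.0012, "az": 0.0006, "grip": 50}, {"tx": 0, "ty": -0.5, "tz": 0.7, "ax": 0, "ay": -0.0012, "az": 0.0006, "grip": 50}, {"tx": 0, "ty": -0.5, "tz": 0.7, "ax": 0, "ay": -0.0012, "az": 0.0006, "grip": 50}]}}

```text
time: 6.85
eef_pos: [0.6373, 0.2837, 0.0577]
tcp_rot: [[-0.002, 0.16, 0.987], [-0.0, 0.987, -0.16], [-1.0, -0.001, -0.001]]
wrist_force: [0.8, 0.5, -3.1]
width: 0.0579
```

```bash
python3 -c "
from h import *
plan((0.6381,0.2832,.045),np.radians(-9.2))
"
```

```text
t=6.8 tcp [0.6373 0.2837 0.0577] yaw -9.21 F [ 0.8  0.5 -3.1] w 0.0579
d {'tx': np.float64(12.7), 'ty': np.float64(-0.4), 'tz': np.float64(0.9)} {'ax': np.float64(-0.0001), 'ay': np.float64(-0.0015), 'az': np.float64(0.0006)} rows min 0.3
```

{"fn": "step_arm", "kwargs": {"increments": [{"tx": 4, "ty": -0.4, "tz": 0.8, "ax": 0, "ay": -0.0012, "az": 0.0006, "grip": 50}, {"tx": 8, "ty": -0.4, "tz": 0.8, "ax": 0, "ay": -0.0012, "az": 0.0006, "grip": 50}, {"tx": 8, "ty": -0.4, "tz": 0.8, "ax": 0, "ay": -0.0012, "az": 0.0006, "grip": 50}, {"tx": 8, "ty": -0.4, "tz": 0.8, "ax": 0, "ay": -0.0012, "az": 0.0006, "grip": 50}]}}

```text
time: 7.25
eef_pos: [0.6378, 0.2831, 0.0493]
tcp_rot: [[-0.001, 0.16, 0.987], [-0.0, 0.987, -0.16], [-1.0, -0.0, -0.001]]
wrist_force: [-0.6, -0.6, -3.7]
width: 0.0579
```

```bash
python3 -c "
from h import *
plan((0.6381,0.2832,.035),np.radians(-9.2))
o=monitor.get_obs();im,d,P,K,T=cloud('wrist');cv2.imwrite('pics/w6.png',im)
"
```

```text
t=7.2 tcp [0.6378 0.2831 0.0493] yaw -9.20 F [-0.6 -0.6 -3.7] w 0.0579
d {'tx': np.float64(14.3), 'ty': np.float64(0.1), 'tz': np.float64(0.3)} {'ax': np.float64(-0.0001), 'ay': np.float64(-0.0007), 'az': np.float64(0.0004)} rows min 0.3
```

View pics/w6.png

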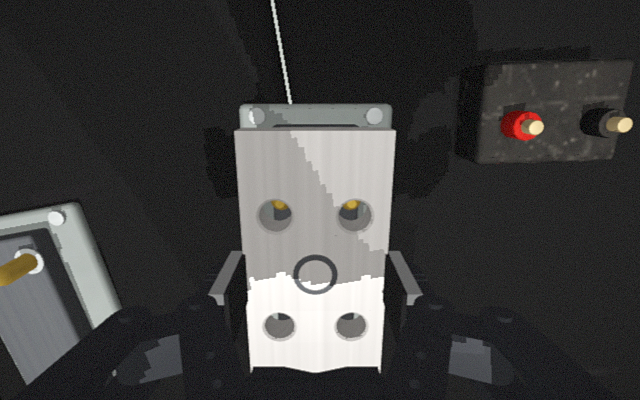

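{"fn": "step_arm", "kwargs": {"increments": [{"tx": 2, "ty": 0, "tz": 0.2, "ax": 0, "ay": 0, "az": 0, "grip": 50}, {"tx": 5, "ty": 0, "tz": 0.2, "ax": 0, "ay": 0, "az": 0, "grip": 50}, {"tx": 8, "ty": 0, "tz": 0.2, "ax": 0, "ay": 0, "az": 0, "grip": 50}, {"tx": 11, "ty": 0, "tz": 0.2, "ax": 0, "ay": 0, "az": 0, "grip": 50}, {"tx": 14, "ty": 0, "tz": 0.2, "ax": 0, "ay": 0, "az": 0, "grip": 50}]}}

```text
time: 7.8
eef_pos: [0.6381, 0.2831, 0.0352]
tcp_rot: [[-0.0, 0.16, 0.987], [-0.0, 0.987, -0.16], [-1.0, -0.0, -0.0]]
wrist_force: [-0.6, -0.9, -2.3]
width: 0.0578
```

```bash
python3 -c "
from h import *
plan((0.6381,0.2832,.0235),np.radians(-9.2))
o=monitor.get_obs();im,d,P,K,T=cloud('wrist');cv2.imwrite('pics/w7.png',im)
"
```

```text
t=7.8 tcp [0.6381 0.2831 0.0352] yaw -9.21 F [-0.6 -0.9 -2.3] w 0.0578
d {'tx': np.float64(11.7), 'ty': np.float64(0.1), 'tz': np.float64(-0.0)} {'ax': np.float64(-0.0001), 'ay': np.float64(-0.0004), 'az': np.float64(0.0002)} rows min 0.2
```

View pics/w7.png

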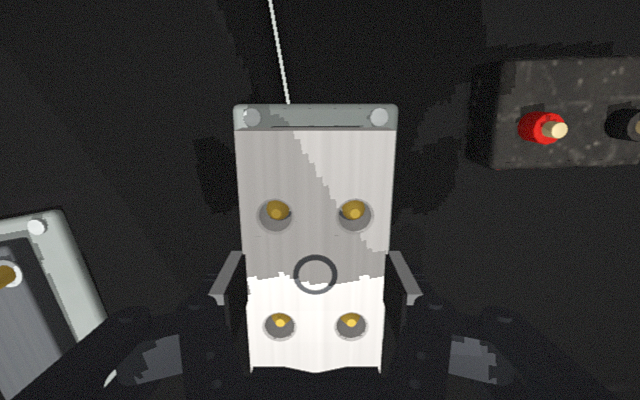

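Studs are entering the holes with no contact force. Continue gently down.

{"fn": "step_arm", "kwargs": {"increments": [{"tx": 2.5, "ty": 0, "tz": 0, "ax": 0, "ay": 0, "az": 0, "grip": 50}, {"tx": 5, "ty": 0, "tz": 0, "ax": 0, "ay": 0, "az": 0, "grip": 50}, {"tx": 7.5, "ty": 0, "tz": 0, "ax": 0, "ay": 0, "az": 0, "grip": 50}, {"tx": 9.5, "ty": 0, "tz": 0, "ax": 0, "ay": 0, "az": 0, "grip": 50}, {"tx": 10.5, "ty": 0, "tz": 0, "ax": 0, "ay": 0, "az": 0, "grip": 50}, {"tx": 11, "ty": 0, "tz": 0, "ax": 0, "ay": 0, "az": 0, "grip": 50}]}}

```text
time: 8.45
eef_pos: [0.6381, 0.2831, 0.0244]
tcp_rot: [[-0.0, 0.16, 0.987], [-0.0, 0.987, -0.16], [-1.0, -0.0, -0.0]]
wrist_force: [-0.9, 0.1, -2.1]
width: 0.058
```

{"fn": "step_arm", "kwargs": {"increments": [{"tx": 0.5, "ty": 0, "tz": 0, "ax": 0, "ay": 0, "az": 0, "grip": 50}, {"tx": 0.5, "ty": 0, "tz": 0, "ax": 0, "ay": 0, "az": 0, "grip": 50}, {"tx": 0.5, "ty": 0, "tz": 0, "ax": 0, "ay": 0, "az": 0, "grip": 50}]}}

```text
time: 8.75
eef_pos: [0.6382, 0.2832, 0.0242]
tcp_rot: [[-0.0, 0.16, 0.987], [0.0, 0.987, -0.16], [-1.0, 0.0, -0.0]]
wrist_force: [0.4, -0.0, -1.2]
width: 0.0581
```

{"fn": "step_arm", "kwargs": {"increments": [{"tx": 0.5, "ty": 0, "tz": 0, "ax": 0, "ay": 0, "az": 0, "grip": 50}, {"tx": 0.8, "ty": 0, "tz": 0, "ax": 0, "ay": 0, "az": 0, "grip": 50}, {"tx": 1, "ty": 0, "tz": 0, "ax": 0, "ay": 0, "az": 0, "grip": 50}]}}

```text
time: 9.05
eef_pos: [0.6383, 0.2832, 0.0241]
tcp_rot: [[-0.0, 0.16, 0.987], [0.0, 0.987, -0.16], [-1.0, 0.0, -0.0]]
wrist_force: [-4.2, -1.5, 9.2]
width: 0.0579
```

{"fn": "step_arm", "kwargs": {"increments": [{"tx": -0.5, "ty": 0, "tz": 0, "ax": 0, "ay": 0, "az": 0, "grip": 58}, {"tx": -0.5, "ty": 0, "tz": 0, "ax": 0, "ay": 0, "az": 0, "grip": 62}, {"tx": -0.5, "ty": 0, "tz": 0, "ax": 0, "ay": 0, "az": 0, "grip": 68}, {"tx": -0.5, "ty": 0, "tz": 0, "ax": 0, "ay": 0, "az": 0, "grip": 72}, {"tx": -0.5, "ty": 0, "tz": 0, "ax": 0, "ay": 0, "az": 0, "grip": 74}, {"tx": -20, "ty": 0, "tz": 0, "ax": 0, "ay": 0, "az": 0, "grip": 76}, {"tx": -60, "ty": 0, "tz": 0, "ax": 0, "ay": 0, "az": 0, "grip": 85}, {"tx": -110, "ty": 0, "tz": -20, "ax": 0, "ay": 0, "az": 0, "grip": 85}]}}

```text
time: 9.85
eef_pos: [0.6203, 0.2844, 0.1292]
tcp_rot: [[-0.002, 0.162, 0.987], [-0.003, 0.987, -0.162], [-1.0, -0.003, -0.001]]
wrist_force: [-0.0, -0.2, 0.5]
width: 0.0849
```

```bash
python3 -c "
from h import *
plan((0.46,-0.0,.16),0)
o=monitor.get_obs();im,d,P,K,T=cloud('wrist');cv2.imwrite('pics/w8.png',im)
q=P[150:240,290:340].reshape(-1,3);print(np.nanpercentile(q[:,2],[5,25,50,75,95]))
"
```

```text
t=9.8 tcp [0.6203 0.2844 0.1292] yaw -9.33 F [-0.  -0.2  0.5] w 0.0849
d {'tx': np.float64(-29.8), 'ty': np.float64(-306.7), 'tz': np.float64(-112.1)} {'ax': np.float64(-0.1628), 'ay': np.float64(-0.0013), 'az': np.float64(0.0027)} rows min 6.6
[0.03527987 0.03608703 0.0365618  0.03705519 0.03829278]
```

View pics/w8.png

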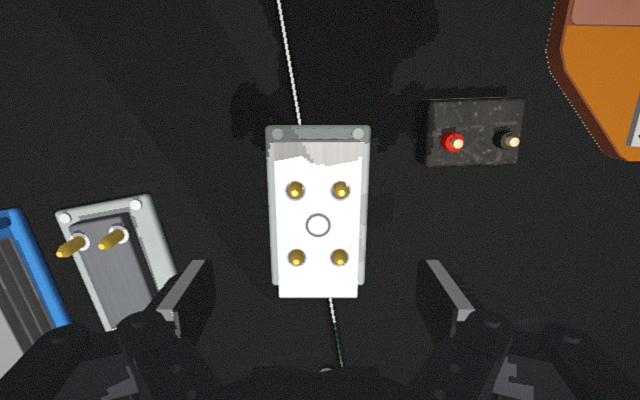

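```bash
python3 -c "
from h import *
plan((0.467,-0.021,.16),0.318)
"
```

```text
t=9.9 tcp [0.6209 0.2879 0.1392] yaw -9.20 F [4.7 3.7 7.3] w 0.0853
d {'tx': np.float64(-23.3), 'ty': np.float64(-329.4), 'tz': np.float64(-102.4)} {'ax': np.float64(-0.4786), 'ay': np.float64(0.0072), 'az': np.float64(-0.0043)} rows min 6.9
```

{"fn": "step_arm", "kwargs": {"increments": [{"tx": -15, "ty": -45, "tz": -15, "ax": -0.06, "ay": 0, "az": 0, "grip": 85}, {"tx": -23, "ty": -92, "tz": -30, "ax": -0.12, "ay": 0, "az": 0, "grip": 85}, {"tx": -23, "ty": -140, "tz": -45, "ax": -0.2, "ay": 0, "az": 0, "grip": 85}, {"tx": -23, "ty": -185, "tz": -60, "ax": -0.28, "ay": 0, "az": 0, "grip": 85}, {"tx": -23, "ty": -232, "tz": -75, "ax": -0.36, "ay": 0, "az": 0, "grip": 85}, {"tx": -23, "ty": -280, "tz": -90, "ax": -0.44, "ay": 0, "az": 0, "grip": 85}, {"tx": -23, "ty": -329, "tz": -102, "ax": -0.4786, "ay": 0, "az": 0, "grip": 85}, {"tx": -23, "ty": -329, "tz": -102, "ax": -0.4786, "ay": 0.0, "az": 0, "grip": 85}]}}

```text
time: 10.7
eef_pos: [0.4644, -0.0283, 0.1529]
tcp_rot: [[-0.0, -0.306, 0.952], [0.0, 0.952, 0.306], [-1.0, 0.0, -0.0]]
wrist_force: [0.4, 2.1, 0.4]
width: 0.0852
```

{"fn": "step_arm", "kwargs": {"increments": [{"tx": 0, "ty": 0, "tz": 0, "ax": 0, "ay": 0, "az": 0, "grip": 85}, {"tx": 0, "ty": 0, "tz": 0, "ax": 0, "ay": 0, "az": 0, "grip": 85}, {"tx": 0, "ty": 0, "tz": 0, "ax": 0, "ay": 0, "az": 0, "grip": 85}]}}

```text
time: 11.0
eef_pos: [0.467, -0.0211, 0.1525]
tcp_rot: [[-0.0, -0.314, 0.949], [-0.0, 0.949, 0.314], [-1.0, -0.0, -0.0]]
wrist_force: [0.0, -0.2, -0.2]
width: 0.0853
```

```bash
python3 -c "
from h import *
o=monitor.get_obs();im,d,P,K,T=cloud('wrist');cv2.imwrite('pics/w9.png',im)
np.savez('pics/w9.npz',im=im,d=d,P=P,K=K,T=T,p=o['eef_pos'],r=o['tcp_rot'])
for t in(120,150,180):
  c,a,s,h=quadfit(im,K,T,(312,205),.014,t);print(c,a,s,h.tolist())
  h=h[:] 
  if len(h)==4: print(platefit(h,S3))
"
```

```text
[484.44525146 -15.43593216] 18.890933990478516 (120.9635009765625, 60.99185562133789) [[530.9, -16.4], [520.4, 13.7], [484.4, -15.3], [437.3, -14.7], [447.3, -45.1]]
[487.26434326 -14.35312653] 18.878841400146484 (113.89273834228516, 60.74064636230469) [[520.5, 13.7], [531.0, -16.6], [484.4, -15.3], [437.4, -14.8]]
(array([493.325,  -8.25 ]), np.float64(18.852028267196122), np.float64(27.544671304979673))
[487.16000366 -14.39838409] 18.916000366210938 (113.63874053955078, 60.30079650878906) [[520.6, 13.9], [531.1, -16.4], [484.3, -15.4]]
```

View pics/w9.png

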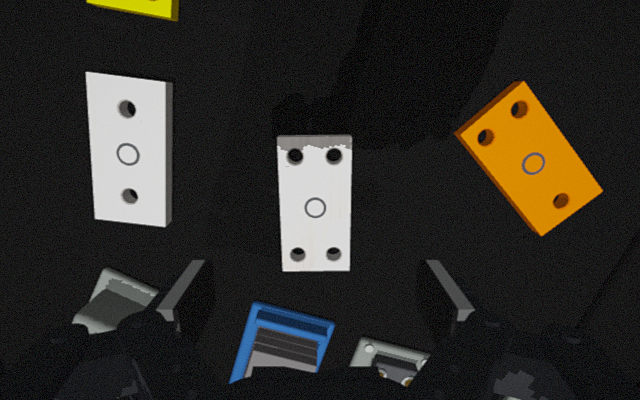

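```bash
python3 -c "
from h import *
plan((0.4841,-0.0155,.001),0.329)
"
```

```text
t=11.1 tcp [ 0.4669 -0.0212  0.1524] yaw 18.32 F [-0.1  0.  -0.4] w 0.0851
d {'tx': np.float64(151.4), 'ty': np.float64(0.1), 'tz': np.float64(18.2)} {'ax': np.float64(-0.0092), 'ay': np.float64(-0.0006), 'az': np.float64(0.0002)} rows min 3.1
```

{"fn": "step_arm", "kwargs": {"increments": [{"tx": 20, "ty": 0, "tz": 18.2, "ax": -0.0092, "ay": 0, "az": 0, "grip": 85}, {"tx": 65, "ty": 0, "tz": 18.2, "ax": -0.0092, "ay": 0, "az": 0, "grip": 85}, {"tx": 105, "ty": 0, "tz": 18.2, "ax": -0.0092, "ay": 0, "az": 0, "grip": 85}, {"tx": 130, "ty": 0, "tz": 18.2, "ax": -0.0092, "ay": 0, "az": 0, "grip": 85}, {"tx": 142, "ty": 0, "tz": 18.2, "ax": -0.0092, "ay": 0, "az": 0, "grip": 85}, {"tx": 150, "ty": 0, "tz": 18.2, "ax": -0.0092, "ay": 0, "az": 0, "grip": 85}, {"tx": 150, "ty": 0, "tz": 18.2, "ax": -0.0092, "ay": 0, "az": 0, "grip": 80}]}}

```text
time: 11.75
eef_pos: [0.484, -0.0164, 0.0025]
tcp_rot: [[-0.001, -0.322, 0.947], [-0.0, 0.947, 0.322], [-1.0, -0.0, -0.001]]
wrist_force: [-0.4, 0.2, -0.1]
width: 0.0799
```

```bash
python3 -c "
from h import *
plan((0.4841,-0.0155,.001),0.329)
"
```

```text
t=11.8 tcp [ 0.484  -0.0164  0.0025] yaw 18.77 F [-0.4  0.2 -0.1] w 0.0799
d {'tx': np.float64(1.5), 'ty': np.float64(0.8), 'tz': np.float64(0.4)} {'ax': np.float64(-0.0014), 'ay': np.float64(-0.0007), 'az': np.float64(0.0)} rows min 0.0
```

{"fn": "step_arm", "kwargs": {"increments": [{"tx": 0.3, "ty": 0.6, "tz": 0.4, "ax": -0.0014, "ay": 0, "az": 0, "grip": 70}, {"tx": 0.3, "ty": 0.6, "tz": 0.4, "ax": -0.0014, "ay": 0, "az": 0, "grip": 62}, {"tx": 0.3, "ty": 0.6, "tz": 0.4, "ax": -0.0014, "ay": 0, "az": 0, "grip": 55}, {"tx": 0.3, "ty": 0.6, "tz": 0.4, "ax": -0.0014, "ay": 0, "az": 0, "grip": 50}, {"tx": 0.3, "ty": 0.6, "tz": 0.4, "ax": -0.0014, "ay": 0, "az": 0, "grip": 50}, {"tx": 0.3, "ty": 0.6, "tz": 0.4, "ax": -0.0014, "ay": 0, "az": 0, "grip": 50}]}}

```text
time: 12.35
eef_pos: [0.4849, -0.0157, 0.0039]
tcp_rot: [[0.001, -0.323, 0.947], [0.001, 0.947, 0.323], [-1.0, 0.0, 0.002]]
wrist_force: [-3.2, 0.4, 12.5]
width: 0.0576
```

{"fn": "step_arm", "kwargs": {"increments": [{"tx": -5, "ty": 0, "tz": 0, "ax": 0, "ay": 0, "az": 0, "grip": 50}, {"tx": -30, "ty": 0, "tz": 0, "ax": 0, "ay": 0, "az": 0, "grip": 50}, {"tx": -70, "ty": 0, "tz": 0, "ax": 0, "ay": 0, "az": 0, "grip": 50}, {"tx": -115, "ty": 0, "tz": 0, "ax": 0, "ay": 0, "az": 0, "grip": 50}, {"tx": -160, "ty": 0, "tz": 0, "ax": 0, "ay": 0, "az": 0, "grip": 50}, {"tx": -200, "ty": 0, "tz": 0, "ax": 0, "ay": 0, "az": 0, "grip": 50}, {"tx": -200, "ty": 0, "tz": 0, "ax": 0, "ay": 0, "az": 0, "grip": 50}]}}

```text
time: 13.05
eef_pos: [0.4867, -0.016, 0.2081]
tcp_rot: [[0.009, -0.322, 0.947], [0.002, 0.947, 0.322], [-1.0, -0.001, 0.009]]
wrist_force: [0.5, 0.1, -3.0]
width: 0.058
```

```bash
python3 -c "
from h import *
o=monitor.get_obs();im,d,P,K,T=cloud('wrist');cv2.imwrite('pics/w10.png',im)
np.savez('pics/w10.npz',im=im,d=d,P=P,K=K,T=T,p=o['eef_pos'],r=o['tcp_rot'])
plan((0.64,0.24,.2),0)
"
```

```text
t=13.1 tcp [ 0.4854 -0.0159  0.205 ] yaw 18.82 F [-0.8 -0.3 -2.6] w 0.0578
d {'tx': np.float64(6.2), 'ty': np.float64(192.4), 'tz': np.float64(228.8)} {'ax': np.float64(0.3284), 'ay': np.float64(0.0052), 'az': np.float64(-0.0008)} rows min 6.0
```

View pics/w10.png

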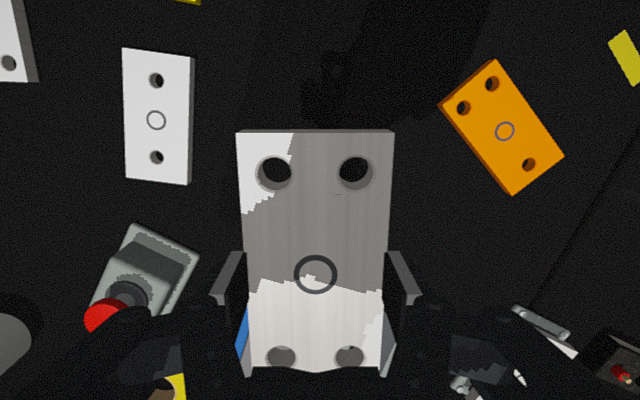

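```bash
cat >> h.py <<'E'
def inhand(z,holes):
    im=z['im'];K,T,p,r=z['K'],z['T'],z['p'],z['r']
    Pt=(z['P']-p)@r
    xt=np.nanmedian(Pt[190:250,270:360,0]);print("xt",xt,[np.nanmedian(Pt[a,270:360,0]).round(4) for a in(140,200,240,320)])
    g=cv2.GaussianBlur(cv2.cvtColor(im,cv2.COLOR_BGR2GRAY),(3,3),0).astype(np.float32)
    for (u,v) in holes:
        pts=[]
        for a in np.linspace(0,2*np.pi,48,endpoint=False):
            rr=np.arange(9,25,.25); xs=(u+rr*np.cos(a)).astype(np.float32);ys=(v+rr*np.sin(a)*.9).astype(np.float32)
            s=cv2.remap(g,xs[None],ys[None],cv2.INTER_LINEAR)[0]
            gr=s[4:]-s[:-4]; k=gr.argmax()
            if gr[k]>12: pts.append((xs[k+2],ys[k+2]))
        q=toolpts(pts,xt,K,T,p,r).astype(np.float32)
        e=cv2.fitEllipseAMS(q); print((u,v),len(pts),np.round(e[0],2),np.round(e[1],1))
E
python3 - <<'E'
from h import *
inhand(np.load('pics/w3.npz'),[(275,215),(355,215),(280,326),(351,326),(315,274)])
inhand(np.load('pics/w10.npz'),[(275,172),(355,172),(281,357),(349,357),(315,274)])
E
```

```text
xt -0.012287511611445829 [np.float64(-0.0125), np.float64(-0.0124), np.float64(-0.0125), np.float64(-0.0017)]
(275, 215) 46 [-15.82 -27.69] [11.2 13.7]
(355, 215) 46 [ 16.29 -27.89] [12.5 13.1]
(280, 326) 48 [-15.7   23.96] [13.1 13.4]
(351, 326) 48 [16.01 23.89] [12.9 13.3]
(315, 274) 48 [ 0.18 -1.3 ] [18.7 18.9]
xt -0.010507467907238709 [np.float64(-0.0106), np.float64(-0.0106), np.float64(-0.0104), np.float64(-0.0104)]
(275, 172) 48 [-16.15 -45.31] [10.7 13.8]
(355, 172) 48 [ 15.23 -46.27] [ 9.5 11.4]
(281, 357) 36 [-15.71  42.43] [12.8 13.2]
(349, 357) 36 [16.08 42.57] [12.2 13.3]
(315, 274) 48 [ 0.22 -0.39] [18.7 19. ]
```

{"fn": "step_arm", "kwargs": {"increments": [{"tx": 6, "ty": 30, "tz": 37, "ax": 0.05, "ay": 0.005, "az": 0, "grip": 50}, {"tx": 6, "ty": 60, "tz": 74, "ax": 0.1, "ay": 0.005, "az": 0, "grip": 50}, {"tx": 6, "ty": 90, "tz": 110, "ax": 0.15, "ay": 0.005, "az": 0, "grip": 50}, {"tx": 6, "ty": 120, "tz": 148, "ax": 0.2, "ay": 0.005, "az": 0, "grip": 50}, {"tx": 6, "ty": 155, "tz": 185, "ax": 0.27, "ay": 0.005, "az": 0, "grip": 50}, {"tx": 6, "ty": 192, "tz": 229, "ax": 0.328, "ay": 0.005, "az": 0, "grip": 50}, {"tx": 6, "ty": 192, "tz": 229, "ax": 0.328, "ay": 0.005, "az": 0, "grip": 50}, {"tx": 6, "ty": 192, "tz": 229, "ax": 0.328, "ay": 0.005, "az": 0, "grip": 50}]}}

```text
time: 13.9
eef_pos: [0.6381, 0.2414, 0.1932]
tcp_rot: [[-0.008, -0.003, 1.0], [-0.003, 1.0, 0.003], [-1.0, -0.003, -0.008]]
wrist_force: [-0.1, 0.4, -2.5]
width: 0.0576
```

{"fn": "step_arm", "kwargs": {"increments": [{"tx": 0, "ty": 0, "tz": 0, "ax": 0, "ay": 0, "az": 0, "grip": 50}, {"tx": 0, "ty": 0, "tz": 0, "ax": 0, "ay": 0, "az": 0, "grip": 50}, {"tx": 0, "ty": 0, "tz": 0, "ax": 0, "ay": 0, "az": 0, "grip": 50}]}}

```text
time: 14.2
eef_pos: [0.6387, 0.2382, 0.1966]
tcp_rot: [[-0.005, 0.001, 1.0], [-0.001, 1.0, -0.001], [-1.0, -0.001, -0.005]]
wrist_force: [0.4, -0.4, -2.4]
width: 0.0576
```

```bash
python3 -c "
from h import *
o=monitor.get_obs();im,d,P,K,T=cloud('wrist');cv2.imwrite('pics/w11.png',im)
np.savez('pics/w11.npz',im=im,d=d,P=P,K=K,T=T,p=o['eef_pos'],r=o['tcp_rot'])
plan((0.64,0.24,.2),0)
"
```

```text
t=14.2 tcp [0.6388 0.2385 0.1967] yaw -0.05 F [ 0.6 -0.5 -1.6] w 0.0574
d {'tx': np.float64(-3.3), 'ty': np.float64(1.5), 'tz': np.float64(1.2)} {'ax': np.float64(-0.0009), 'ay': np.float64(-0.0048), 'az': np.float64(0.0005)} rows min 0.1
```

View pics/w11.png

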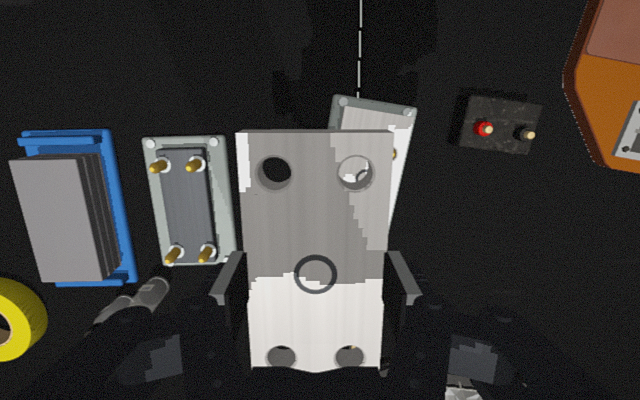

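Run:
```python
from h import *
z=np.load('pics/w11.npz')
for vt in(150,180,200,210):
  c,a,q=studs(z['im'],z['K'],z['T'],(140,145,228,265),.045,vt)
  print(vt,a,c.round().tolist(),q.round(1).tolist(), platefit(q,S3) if len(q)==4 else '')
im,d,P,K,T=cloud('wrist')
for vt in(180,200):
  c,a,q=studs(im,K,T,(140,145,228,265),.045,vt);print(platefit(q,S3))
# foot corners check: green-gray mask plane z .008
```

```text
150 [25 30 17 18] [[152.0, 169.0], [188.0, 168.0], [167.0, 261.0], [201.0, 260.0]] [[625.7, 96.7], [624.8, 128.4], [713.1, 98.9], [712.3, 130.7]] (array([668.96862938, 113.66613695]), np.float64(1.5023542522305788), np.float64(0.31997374286994784))
180 [18 21 15 13] [[151.0, 169.0], [188.0, 168.0], [201.0, 260.0], [167.0, 261.0]] [[625.4, 96.2], [624.6, 128.2], [712.6, 130.7], [713.4, 98.7]] (array([669.00534811, 113.44567302]), np.float64(1.5903490400457232), np.float64(0.08826415251992614))
200 [17 14 11 11] [[188.0, 168.0], [151.0, 169.0], [201.0, 260.0], [167.0, 261.0]] [[624.8, 128.0], [625.6, 96.1], [712.6, 130.5], [713.4, 98.4]] (array([669.12301161, 113.23904965]), np.float64(1.5286365159772741), np.float64(0.12384280405843384))
210 [15 14 11 10] [[188.0, 168.0], [151.0, 169.0], [201.0, 260.0], [167.0, 261.0]] [[624.7, 128.2], [625.6, 96.1], [712.6, 130.5], [713.5, 98.5]] (array([669.12184549, 113.31497069]), np.float64(1.5402303983866934), np.float64(0.06137466355206733))
(array([668.98777108, 113.44510388]), np.float64(1.537482753141617), np.float64(0.12761726376281146))
(array([669.04048528, 113.39538354]), np.float64(1.6415014467607008), np.float64(0.09050426314740179))
```

```bash
python3 -c "
from h import *
plan((0.6702,0.1133,.09),.0274)"
```

```text
t=14.3 tcp [0.6388 0.2389 0.1967] yaw -0.03 F [ 0.2  0.4 -1.8] w 0.0576
d {'tx': np.float64(106.6), 'ty': np.float64(-125.5), 'tz': np.float64(32.0)} {'ax': np.float64(-0.0279), 'ay': np.float64(-0.0048), 'az': np.float64(0.0004)} rows min 3.4
```

{"fn": "step_arm", "kwargs": {"increments": [{"tx": 10, "ty": -42, "tz": 10, "ax": -0.01, "ay": -0.002, "az": 0, "grip": 50}, {"tx": 25, "ty": -84, "tz": 20, "ax": -0.02, "ay": -0.003, "az": 0, "grip": 50}, {"tx": 60, "ty": -120, "tz": 31, "ax": -0.028, "ay": -0.003, "az": 0, "grip": 50}, {"tx": 95, "ty": -126, "tz": 31, "ax": -0.028, "ay": -0.003, "az": 0, "grip": 50}, {"tx": 107, "ty": -126, "tz": 31, "ax": -0.028, "ay": -0.003, "az": 0, "grip": 50}, {"tx": 107, "ty": -126, "tz": 31, "ax": -0.028, "ay": -0.003, "az": 0, "grip": 50}, {"tx": 107, "ty": -126, "tz": 31, "ax": -0.028, "ay": -0.003, "az": 0, "grip": 50}, {"tx": 107, "ty": -126, "tz": 31, "ax": -0.028, "ay": -0.003, "az": 0, "grip": 50}]}}

```text
time: 15.1
eef_pos: [0.6704, 0.1154, 0.0914]
tcp_rot: [[0.001, -0.03, 1.0], [0.001, 1.0, 0.03], [-1.0, 0.0, 0.001]]
wrist_force: [-0.7, -0.1, -1.8]
width: 0.0578
```

{"fn": "step_arm", "kwargs": {"increments": [{"tx": 0, "ty": 0, "tz": 0, "ax": 0, "ay": 0, "az": 0, "grip": 50}, {"tx": 0, "ty": 0, "tz": 0, "ax": 0, "ay": 0, "az": 0, "grip": 50}, {"tx": 0, "ty": 0, "tz": 0, "ax": 0, "ay": 0, "az": 0, "grip": 50}]}}

```text
time: 15.4
eef_pos: [0.6695, 0.1139, 0.0897]
tcp_rot: [[-0.002, -0.029, 1.0], [-0.001, 1.0, 0.029], [-1.0, -0.001, -0.002]]
wrist_force: [-1.0, -0.4, -2.5]
width: 0.0579
```

```bash
python3 -c "
from h import *
plan((0.6702,0.1133,.06),.0274)"
```

```text
t=15.4 tcp [0.6695 0.1139 0.0897] yaw 1.65 F [-1.  -0.4 -2.5] w 0.0579
d {'tx': np.float64(29.7), 'ty': np.float64(-0.6), 'tz': np.float64(0.7)} {'ax': np.float64(0.0014), 'ay': np.float64(-0.0015), 'az': np.float64(0.0005)} rows min 0.6
```

{"fn": "step_arm", "kwargs": {"increments": [{"tx": 15, "ty": -0.5, "tz": 0.5, "ax": 0.0014, "ay": -0.001, "az": 0, "grip": 50}, {"tx": 30, "ty": -0.5, "tz": 0.5, "ax": 0.0014, "ay": -0.001, "az": 0, "grip": 50}, {"tx": 36, "ty": -0.5, "tz": 0.5, "ax": 0.0014, "ay": -0.001, "az": 0, "grip": 50}, {"tx": 36, "ty": -0.5, "tz": 0.5, "ax": 0.0014, "ay": -0.001, "az": 0, "grip": 50}, {"tx": 36, "ty": -0.5, "tz": 0.5, "ax": 0.0014, "ay": -0.001, "az": 0, "grip": 50}, {"tx": 36, "ty": -0.5, "tz": 0.5, "ax": 0.0014, "ay": -0.001, "az": 0, "grip": 50}]}}

```text
time: 16.0
eef_pos: [0.6702, 0.1131, 0.0537]
tcp_rot: [[-0.0, -0.027, 1.0], [-0.001, 1.0, 0.027], [-1.0, -0.001, -0.0]]
wrist_force: [0.3, -0.3, -2.4]
width: 0.0577
```

```bash
python3 -c "
from h import *
plan((0.6702,0.1133,.045),.0274)
o=monitor.get_obs();im,d,P,K,T=cloud('wrist');cv2.imwrite('pics/w12.png',im)
"
```

```text
t=16.0 tcp [0.6702 0.1131 0.0537] yaw 1.54 F [ 0.3 -0.3 -2.4] w 0.0577
d {'tx': np.float64(8.7), 'ty': np.float64(0.2), 'tz': np.float64(0.0)} {'ax': np.float64(-0.0004), 'ay': np.float64(-0.0004), 'az': np.float64(0.0007)} rows min 0.2
```

View pics/w12.png

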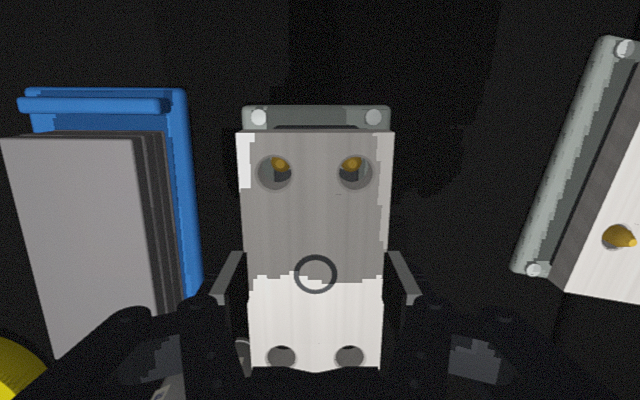

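Studs show symmetrically in the holes at (279,163) and (352,163). Going down.

{"fn": "step_arm", "kwargs": {"increments": [{"tx": 2, "ty": 0.1, "tz": 0, "ax": 0, "ay": 0, "az": 0, "grip": 50}, {"tx": 5, "ty": 0.1, "tz": 0, "ax": 0, "ay": 0, "az": 0, "grip": 50}, {"tx": 8, "ty": 0.1, "tz": 0, "ax": 0, "ay": 0, "az": 0, "grip": 50}, {"tx": 11, "ty": 0.1, "tz": 0, "ax": 0, "ay": 0, "az": 0, "grip": 50}, {"tx": 14, "ty": 0.1, "tz": 0, "ax": 0, "ay": 0, "az": 0, "grip": 50}]}}

```text
time: 16.55
eef_pos: [0.6697, 0.1132, 0.0388]
tcp_rot: [[-0.001, -0.027, 1.0], [-0.001, 1.0, 0.027], [-1.0, -0.001, -0.001]]
wrist_force: [0.4, -0.6, -1.7]
width: 0.0577
```

```bash
python3 -c "
from h import *
plan((0.6702,0.1133,.0255),.0274)
o=monitor.get_obs();im,d,P,K,T=cloud('wrist');cv2.imwrite('pics/w13.png',im)
"
```

```text
t=16.6 tcp [0.6697 0.1132 0.0388] yaw 1.55 F [ 0.4 -0.6 -1.7] w 0.0577
d {'tx': np.float64(13.3), 'ty': np.float64(0.1), 'tz': np.float64(0.5)} {'ax': np.float64(-0.0003), 'ay': np.float64(-0.0014), 'az': np.float64(0.0008)} rows min 0.3
```

View pics/w13.png

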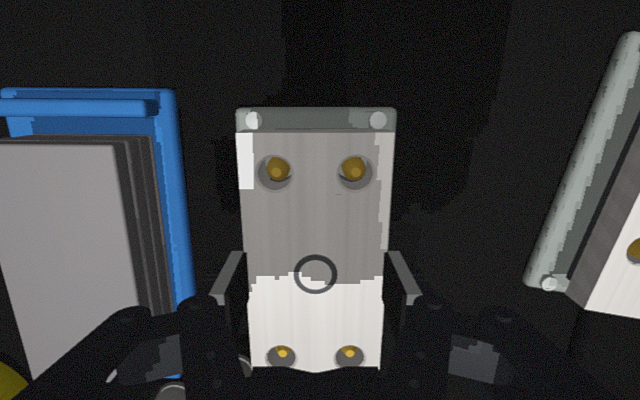

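{"fn": "step_arm", "kwargs": {"increments": [{"tx": 2.5, "ty": 0, "tz": 0.3, "ax": 0, "ay": -0.001, "az": 0, "grip": 50}, {"tx": 5, "ty": 0, "tz": 0.3, "ax": 0, "ay": -0.001, "az": 0, "grip": 50}, {"tx": 7.5, "ty": 0, "tz": 0.3, "ax": 0, "ay": -0.001, "az": 0, "grip": 50}, {"tx": 9.5, "ty": 0, "tz": 0.3, "ax": 0, "ay": -0.001, "az": 0, "grip": 50}, {"tx": 11.5, "ty": 0, "tz": 0.3, "ax": 0, "ay": -0.001, "az": 0, "grip": 50}, {"tx": 12.5, "ty": 0, "tz": 0.3, "ax": 0, "ay": -0.001, "az": 0, "grip": 50}, {"tx": 12.5, "ty": 0, "tz": 0.3, "ax": 0, "ay": -0.001, "az": 0, "grip": 50}]}}

```text
time: 17.3
eef_pos: [0.67, 0.1131, 0.0265]
tcp_rot: [[-0.0, -0.027, 1.0], [-0.001, 1.0, 0.027], [-1.0, -0.001, -0.001]]
wrist_force: [-0.1, 0.5, -1.6]
width: 0.0574
```

{"fn": "step_arm", "kwargs": {"increments": [{"tx": 0.4, "ty": 0, "tz": 0, "ax": 0, "ay": 0, "az": 0, "grip": 50}, {"tx": 0.4, "ty": 0, "tz": 0, "ax": 0, "ay": 0, "az": 0, "grip": 50}]}}

```text
time: 17.5
eef_pos: [0.6701, 0.1132, 0.0263]
tcp_rot: [[-0.0, -0.027, 1.0], [-0.001, 1.0, 0.027], [-1.0, -0.001, -0.0]]
wrist_force: [0.9, 0.1, -1.4]
width: 0.0576
```

{"fn": "step_arm", "kwargs": {"increments": [{"tx": 0.4, "ty": 0, "tz": 0, "ax": 0, "ay": 0, "az": 0, "grip": 50}, {"tx": 0.8, "ty": 0, "tz": 0, "ax": 0, "ay": 0, "az": 0, "grip": 50}, {"tx": 0.8, "ty": 0, "tz": 0, "ax": 0, "ay": 0, "az": 0, "grip": 50}]}}

```text
time: 17.8
eef_pos: [0.6702, 0.1132, 0.0261]
tcp_rot: [[0.0, -0.027, 1.0], [-0.001, 1.0, 0.027], [-1.0, -0.001, 0.0]]
wrist_force: [-3.9, -0.8, 4.5]
width: 0.0577
```

{"fn": "step_arm", "kwargs": {"increments": [{"tx": 0.2, "ty": 0, "tz": 0, "ax": 0, "ay": 0, "az": 0, "grip": 58}, {"tx": 0, "ty": 0, "tz": 0, "ax": 0, "ay": 0, "az": 0, "grip": 62}, {"tx": -0.3, "ty": 0, "tz": 0, "ax": 0, "ay": 0, "az": 0, "grip": 68}, {"tx": -0.5, "ty": 0, "tz": 0, "ax": 0, "ay": 0, "az": 0, "grip": 72}, {"tx": -0.5, "ty": 0, "tz": 0, "ax": 0, "ay": 0, "az": 0, "grip": 74}, {"tx": -20, "ty": 0, "tz": 0, "ax": 0, "ay": 0, "az": 0, "grip": 76}, {"tx": -60, "ty": 0, "tz": 0, "ax": 0, "ay": 0, "az": 0, "grip": 85}, {"tx": -110, "ty": 0, "tz": -20, "ax": 0, "ay": 0, "az": 0, "grip": 85}]}}

```text
time: 18.6
eef_pos: [0.6515, 0.1124, 0.1316]
tcp_rot: [[-0.002, -0.027, 1.0], [-0.002, 1.0, 0.027], [-1.0, -0.002, -0.002]]
wrist_force: [-0.0, 0.3, 2.0]
width: 0.0849
```

{"fn": "step_arm", "kwargs": {"increments": [{"tx": -20, "ty": -20, "tz": -10, "ax": 0, "ay": 0, "az": 0, "grip": 85}, {"tx": -40, "ty": -50, "tz": -10, "ax": 0, "ay": 0, "az": 0, "grip": 85}, {"tx": -40, "ty": -50, "tz": -10, "ax": 0, "ay": 0, "az": 0, "grip": 85}, {"tx": -40, "ty": -50, "tz": -10, "ax": 0, "ay": 0, "az": 0, "grip": 85}]}}

```text
time: 19.0
eef_pos: [0.6432, 0.0619, 0.1724]
tcp_rot: [[0.001, -0.026, 1.0], [-0.0, 1.0, 0.026], [-1.0, -0.0, 0.001]]
wrist_force: [0.7, -0.9, -0.9]
width: 0.0852
```

```bash
python3 -c "
from h import *
o=monitor.get_obs();im,d,P,K,T=cloud('wrist');cv2.imwrite('pics/w14.png',im)
np.savez('pics/w14.npz',im=im,d=d,P=P,K=K,T=T,p=o['eef_pos'],r=o['tcp_rot'])
plan((0.475,-0.175,.16),.2)
"
```

```text
t=19.1 tcp [0.6427 0.0631 0.1715] yaw 1.56 F [-0.2  0.1  0.4] w 0.0851
d {'tx': np.float64(11.7), 'ty': np.float64(-233.4), 'tz': np.float64(-174.2)} {'ax': np.float64(-0.1727), 'ay': np.float64(-0.0006), 'az': np.float64(0.0002)} rows min 5.8
```

View pics/w14.png

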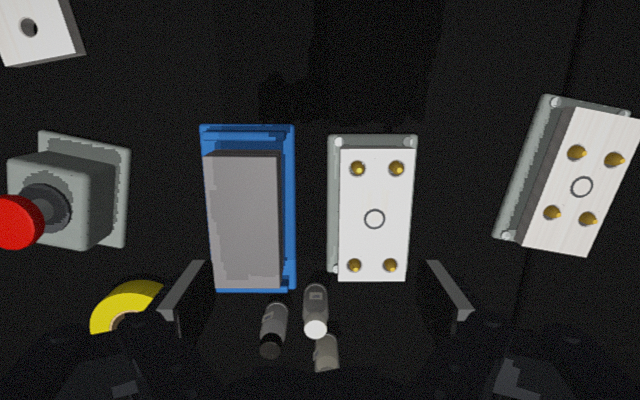

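Run:
```python
from h import *
z=np.load('pics/w14.npz');im,P,K,T=z['im'],z['P'],z['K'],z['T']
def med(b): q=P[b[1]:b[3],b[0]:b[2],2];return np.nanpercentile(q,[10,50,90]).round(4)
print("f3",med((350,190,400,205)),med((350,225,400,250)),med((350,275,400,280)),med((350,150,400,154)),"f1",med((570,200,600,205)))
print("pile",med((215,165,275,270)))
zp=np.nanmedian(P[165:270,215:275,2])
m=((abs(P[...,2]-zp)<.004)).astype(np.uint8);m[:, :195]=0;m[:,300:]=0
g=cv2.cvtColor(im,cv2.COLOR_BGR2HSV);m&=((g[...,1]<60)&(g[...,2]>60)).astype(np.uint8)
cs,_=cv2.findContours(m,cv2.RETR_EXTERNAL,cv2.CHAIN_APPROX_NONE);c=max(cs,key=cv2.contourArea)
print(cv2.boundingRect(c),cv2.minAreaRect((ray(c[:,0],zp,K,T)[:,:2]*1000).astype(np.float32)))
cv2.imwrite('pics/w14z.png',cv2.resize(im[110:310,180:310],None,fx=4,fy=3,interpolation=cv2.INTER_CUBIC))
# blue tray footprint via top image
t=np.load('pics/top0.npz')
# lock
r=((g[...,1]>150)&((g[...,0]<8)|(g[...,0]>172))&(g[...,2]>80))
q=P[r];print("red",np.nanmedian(q,0),np.nanpercentile(q[:,2],[5,50,95]))
```

```text
f3 [0.0356 0.0365 0.0373] [0.0356 0.0365 0.0373] [0.0356 0.0364 0.0372] [0.0355 0.0365 0.0374] f1 [0.0356 0.0364 0.0375]
pile [0.042  0.0428 0.0437]
(202, 156, 78, 132) ((676.0577392578125, 1.9672203063964844), (118.02919006347656, 59.35002899169922), 1.0762295722961426)
red [ 0.66048542 -0.14604557  0.09027802] [0.08554098 0.09027802 0.09147   ]
```

View pics/w14z.png

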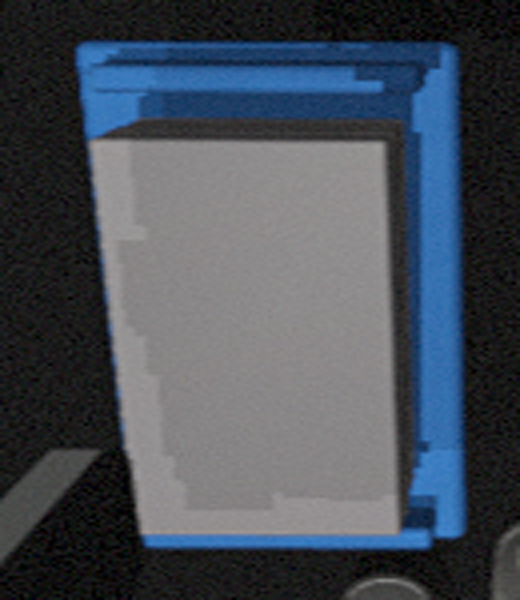

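{"fn": "step_arm", "kwargs": {"increments": [{"tx": 0, "ty": -40, "tz": 5, "ax": 0, "ay": 0, "az": 0, "grip": 85}, {"tx": 0, "ty": -62, "tz": 15, "ax": 0, "ay": 0, "az": 0, "grip": 85}, {"tx": 0, "ty": -62, "tz": 15, "ax": 0, "ay": 0, "az": 0, "grip": 85}, {"tx": 0, "ty": -62, "tz": 15, "ax": 0, "ay": 0, "az": 0, "grip": 85}, {"tx": 0, "ty": -62, "tz": 15, "ax": 0, "ay": 0, "az": 0, "grip": 85}]}}

```text
time: 19.55
eef_pos: [0.6593, 0.0031, 0.1711]
tcp_rot: [[-0.002, -0.029, 1.0], [-0.0, 1.0, 0.029], [-1.0, -0.0, -0.002]]
wrist_force: [-0.4, -0.2, 0.2]
width: 0.0851
```

```bash
cat >> h.py <<'E'
def pilefit(im,P,K,T,box,zp=None):
    u0,v0,u1,v1=box
    sub=P[v0:v1,u0:u1,2]
    g=cv2.cvtColor(im,cv2.COLOR_BGR2HSV)
    m=np.zeros(im.shape[:2],np.uint8)
    m[v0:v1,u0:u1]=((abs(sub-zp)<.004)&(g[v0:v1,u0:u1,1]<70)&(g[v0:v1,u0:u1,2]>85))
    m=cv2.morphologyEx(m,cv2.MORPH_CLOSE,np.ones((3,3)))
    cs,_=cv2.findContours(m,cv2.RETR_EXTERNAL,cv2.CHAIN_APPROX_NONE);c=max(cs,key=cv2.contourArea)
    q=ray(c[:,0],zp,K,T)[:,:2]*1000
    (cx,cy),(a,b),an=cv2.minAreaRect(q.astype(np.float32))
    if a<b:a,b,an=b,a,an+90
    an=(an+90)%180-90
    th=np.radians(an);Rm=np.array([[np.cos(th),np.sin(th)],[-np.sin(th),np.cos(th)]])
    w=(q-[cx,cy])@Rm.T; out={}
    for k,(ax,s,lim) in dict(xm=(0,-1,b/2),xp=(0,1,b/2),ym=(1,-1,a/2),yp=(1,1,a/2)).items():
        half=(a if ax==0 else b)/2
        e=w[(abs(w[:,ax]*s-half)<3)&(abs(w[:,1-ax])<lim*.85)]
        f=np.polyfit(e[:,1-ax],e[:,ax],1);out[k]=(f.round(4).tolist(),len(e))
    print((cx,cy),(a,b),an,out)
E
python3 -c "
from h import *
o=monitor.get_obs();im,d,P,K,T=cloud('wrist');cv2.imwrite('pics/w15.png',im)
np.savez('pics/w15.npz',im=im,d=d,P=P,K=K,T=T,p=o['eef_pos'],r=o['tcp_rot'])
print(o['eef_pos'])
print(np.nanmedian(P[170:230,290:340,2]))
pilefit(im,P,K,T,(240,100,400,300),np.nanmedian(P[170:230,290:340,2]))
"
```

```text
[0.65925153 0.00305237 0.17111984]
0.04281768429702351
(676.7293701171875, 1.7353763580322266) (118.0098876953125, 58.620628356933594) 1.0059199333190918 {'xm': ([-0.0803, -57.7084], 43), 'xp': ([-0.0108, 58.7015], 57), 'ym': ([-0.0014, -28.8324], 113), 'yp': ([-0.001, 28.9012], 115)}
```

View pics/w15.png

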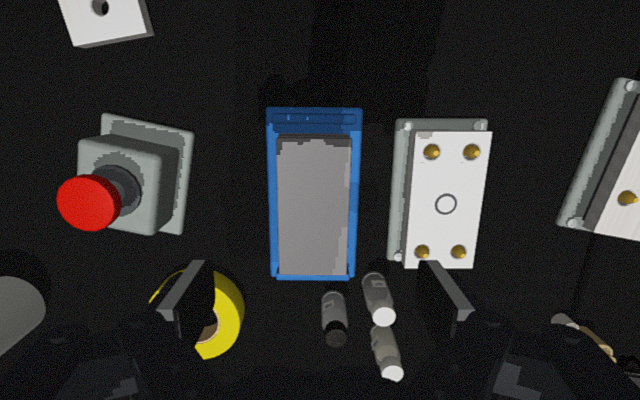

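Run:
```python
from h import *
z=np.load('pics/w15.npz');im,P,K,T=z['im'],z['P'],z['K'],z['T']
g=cv2.cvtColor(im,cv2.COLOR_BGR2HSV)
for u in (290,300,310,320,330,340):
    col=[v for v in range(90,300) if g[v,u,1]>150 and 95<g[v,u,0]<125 and g[v,u,2]>60]
    a,b=min(col)-.5,max(col)+.5
    gcol=[v for v in range(120,290) if g[v,u,1]<60 and g[v,u,2]>40]
    print(u,a,b,"lip near x",ray((u,a),.022,K,T)[0,0]*1000,"far",ray((u,b),.022,K,T)[0,0]*1000, "near base z0",ray((u,a),0.0,K,T)[0,0]*1000,"gray",min(gcol),max(gcol),ray([(u,min(gcol)-.5),(u,max(gcol)+.5)],.0425,K,T)[:,0]*1000)
print([(int(v),g[v,315].tolist(),P[v,315].round(4).tolist()) for v in range(124,146,2)])
```

```text
290 106.5 280.5 lip near x 594.7840012031403 far 754.4274307866852 near base z0 595.5066285543697 gray 133 274 [613.58387483 736.6374226 ]
300 106.5 280.5 lip near x 594.5550846659509 far 754.1582223141455 near base z0 595.2604863047284 gray 134 274 [614.13161565 736.38859966]
310 106.5 280.5 lip near x 594.3261751637618 far 753.8890234678519 near base z0 595.0143516194634 gray 134 274 [613.91369307 736.13978558]
320 106.5 280.5 lip near x 594.097272696249 far 753.619834247288 near base z0 594.7682244982261 gray 134 274 [613.69577734 735.89098034]
330 106.5 280.5 lip near x 593.8683772630881 far 753.3506546519377 near base z0 594.5221049406678 gray 134 274 [613.47786846 735.64218395]
340 106.5 280.5 lip near x 593.6394888639549 far 753.0814846812848 near base z0 594.2759929464398 gray 134 274 [613.25996641 735.3933964 ]
[(124, [108, 175, 99], [0.6093, 0.0018, 0.0084]), (126, [106, 196, 99], [0.6111, 0.0018, 0.0074]), (128, [108, 176, 103], [0.6126, 0.0019, 0.0088]), (130, [106, 191, 100], [0.6142, 0.0019, 0.01]), (132, [107, 186, 104], [0.6162, 0.002, 0.0075]), (134, [50, 15, 52], [0.6172, 0.002, 0.014]), (136, [90, 5, 56], [0.6171, 0.002, 0.0303]), (138, [72, 21, 61], [0.6173, 0.002, 0.0418]), (140, [0, 2, 141], [0.6187, 0.002, 0.0435]), (142, [70, 5, 143], [0.6204, 0.0021, 0.0422]), (144, [173, 7, 141], [0.6221, 0.0021, 0.041])]
```

```bash
python3 -c "
from h import *
plan((0.4726,-0.1797,.16),.198)"
```

```text
t=19.6 tcp [0.6593 0.003  0.1713] yaw 1.69 F [-0.3  0.8 -0.4] w 0.0848
d {'tx': np.float64(11.6), 'ty': np.float64(-177.1), 'tz': np.float64(-192.0)} {'ax': np.float64(-0.1685), 'ay': np.float64(-0.0012), 'az': np.float64(-0.0001)} rows min 5.2
```

{"fn": "step_arm", "kwargs": {"increments": [{"tx": 0, "ty": -20, "tz": -45, "ax": -0.02, "ay": 0, "az": 0, "grip": 85}, {"tx": 0, "ty": -50, "tz": -80, "ax": -0.05, "ay": 0, "az": 0, "grip": 85}, {"tx": 5, "ty": -85, "tz": -115, "ax": -0.09, "ay": 0, "az": 0, "grip": 85}, {"tx": 11, "ty": -120, "tz": -145, "ax": -0.13, "ay": 0, "az": 0, "grip": 85}, {"tx": 11, "ty": -155, "tz": -175, "ax": -0.168, "ay": 0, "az": 0, "grip": 85}, {"tx": 11, "ty": -177, "tz": -192, "ax": -0.168, "ay": 0, "az": 0, "grip": 85}, {"tx": 11, "ty": -177, "tz": -192, "ax": -0.168, "ay": 0, "az": 0, "grip": 85}, {"tx": 11, "ty": -177, "tz": -192, "ax": -0.168, "ay": 0, "az": 0, "grip": 85}]}}

```text
time: 20.4
eef_pos: [0.4727, -0.1804, 0.1614]
tcp_rot: [[0.001, -0.194, 0.981], [-0.0, 0.981, 0.194], [-1.0, -0.0, 0.001]]
wrist_force: [0.4, 0.5, -1.2]
width: 0.085
```

{"fn": "step_arm", "kwargs": {"increments": [{"tx": 0, "ty": 0, "tz": 0, "ax": 0, "ay": 0, "az": 0, "grip": 85}, {"tx": 0, "ty": 0, "tz": 0, "ax": 0, "ay": 0, "az": 0, "grip": 85}]}}

```text
time: 20.6
eef_pos: [0.4731, -0.1798, 0.161]
tcp_rot: [[-0.0, -0.196, 0.981], [-0.001, 0.981, 0.196], [-1.0, -0.001, -0.001]]
wrist_force: [-0.7, 0.4, -0.1]
width: 0.085
```

```bash
python3 -c "
from h import *
o=monitor.get_obs();im,d,P,K,T=cloud('wrist');cv2.imwrite('pics/w16.png',im)
np.savez('pics/w16.npz',im=im,d=d,P=P,K=K,T=T,p=o['eef_pos'],r=o['tcp_rot'])
for t in(110,130,150):
  c,a,s,h=quadfit(im,K,T,(312,205),.014,t);print(c,a,s,h.tolist())
plan((0.487,-0.1768,.002),.198)
"
```

```text
[ 488.78112793 -174.82182312] 11.097602844238281 (120.26506805419922, 61.20606994628906) [[523.8, -168.1], [495.0, -171.0], [487.4, -177.4], [453.1, -182.0]]
[ 489.17776489 -174.72677612] 11.08664321899414 (119.45535278320312, 60.77158737182617) [[523.8, -168.2], [488.8, -174.7], [453.2, -181.9], [429.4, -162.6]]
[ 489.56924438 -174.6474762 ] 11.097322463989258 (118.53201293945312, 60.7490234375) [[523.8, -168.1], [488.9, -174.8], [453.2, -181.9]]
t=20.6 tcp [ 0.473  -0.1801  0.161 ] yaw 11.30 F [0.5 0.1 0.7] w 0.0850
d {'tx': np.float64(159.0), 'ty': np.float64(0.6), 'tz': np.float64(14.5)} {'ax': np.float64(-0.0008), 'ay': np.float64(-0.0007), 'az': np.float64(0.0008)} rows min 3.2
```

View pics/w16.png

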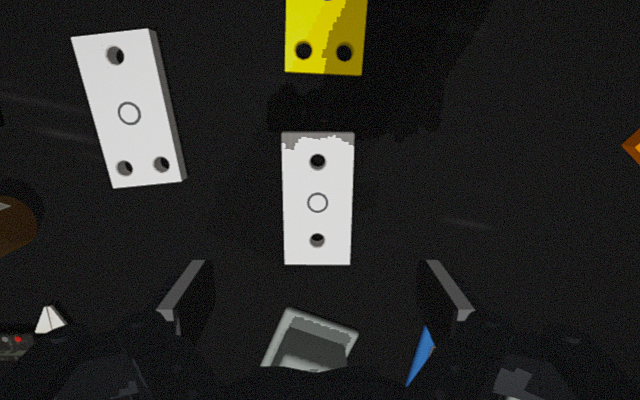

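```bash
python3 -c "
from h import *
plan((0.4886,-0.1749,.003),.194)"
```

```text
t=20.6 tcp [ 0.473  -0.1801  0.161 ] yaw 11.30 F [0.5 0.1 0.7] w 0.0850
d {'tx': np.float64(158.0), 'ty': np.float64(2.2), 'tz': np.float64(16.4)} {'ax': np.float64(0.0032), 'ay': np.float64(-0.0007), 'az': np.float64(0.0008)} rows min 3.2
```

{"fn": "step_arm", "kwargs": {"increments": [{"tx": 20, "ty": 2.2, "tz": 16, "ax": 0.003, "ay": 0, "az": 0, "grip": 85}, {"tx": 65, "ty": 2.2, "tz": 16, "ax": 0.003, "ay": 0, "az": 0, "grip": 85}, {"tx": 105, "ty": 2.2, "tz": 16, "ax": 0.003, "ay": 0, "az": 0, "grip": 85}, {"tx": 135, "ty": 2.2, "tz": 16, "ax": 0.003, "ay": 0, "az": 0, "grip": 85}, {"tx": 150, "ty": 2.2, "tz": 16, "ax": 0.003, "ay": 0, "az": 0, "grip": 85}, {"tx": 157, "ty": 2.2, "tz": 16, "ax": 0.003, "ay": 0, "az": 0, "grip": 85}, {"tx": 157, "ty": 2.2, "tz": 16, "ax": 0.003, "ay": 0, "az": 0, "grip": 80}, {"tx": 157, "ty": 2.2, "tz": 16, "ax": 0.003, "ay": 0, "az": 0, "grip": 76}]}}

```text
time: 21.45
eef_pos: [0.4887, -0.1763, 0.0054]
tcp_rot: [[0.002, -0.191, 0.982], [-0.001, 0.982, 0.191], [-1.0, -0.001, 0.002]]
wrist_force: [-0.5, -0.3, 0.3]
width: 0.076
```

```bash
python3 -c "
from h import *
plan((0.4886,-0.1749,.003),.194)"
```

```text
t=21.4 tcp [ 0.4887 -0.1763  0.0054] yaw 11.01 F [-0.5 -0.3  0.3] w 0.0760
d {'tx': np.float64(2.4), 'ty': np.float64(1.4), 'tz': np.float64(0.1)} {'ax': np.float64(-0.0018), 'ay': np.float64(0.0015), 'az': np.float64(0.0013)} rows min 0.1
```

{"fn": "step_arm", "kwargs": {"increments": [{"tx": 1.5, "ty": 1, "tz": 0, "ax": 0, "ay": 0.001, "az": 0.001, "grip": 70}, {"tx": 1.5, "ty": 1, "tz": 0, "ax": 0, "ay": 0.001, "az": 0.001, "grip": 62}, {"tx": 1.5, "ty": 1, "tz": 0, "ax": 0, "ay": 0.001, "az": 0.001, "grip": 55}, {"tx": 1.5, "ty": 1, "tz": 0, "ax": 0, "ay": 0.001, "az": 0.001, "grip": 50}, {"tx": 1.5, "ty": 1, "tz": 0, "ax": 0, "ay": 0.001, "az": 0.001, "grip": 50}, {"tx": 1.5, "ty": 1, "tz": 0, "ax": 0, "ay": 0.001, "az": 0.001, "grip": 50}]}}

```text
time: 22.05
eef_pos: [0.488, -0.175, 0.0039]
tcp_rot: [[-0.0, -0.191, 0.982], [0.001, 0.982, 0.191], [-1.0, 0.001, -0.0]]
wrist_force: [-3.4, 2.2, 12.2]
width: 0.058
```

{"fn": "step_arm", "kwargs": {"increments": [{"tx": -5, "ty": 0, "tz": 0, "ax": 0, "ay": 0, "az": 0, "grip": 50}, {"tx": -30, "ty": 0, "tz": 0, "ax": 0, "ay": 0, "az": 0, "grip": 50}, {"tx": -70, "ty": 0, "tz": 0, "ax": 0, "ay": 0, "az": 0, "grip": 50}, {"tx": -115, "ty": 0, "tz": 0, "ax": 0, "ay": 0, "az": 0, "grip": 50}, {"tx": -160, "ty": 0, "tz": 0, "ax": 0, "ay": 0, "az": 0, "grip": 50}, {"tx": -170, "ty": 0, "tz": 0, "ax": 0, "ay": 0, "az": 0, "grip": 50}, {"tx": -170, "ty": 0, "tz": 0, "ax": 0, "ay": 0, "az": 0, "grip": 50}]}}

```text
time: 22.75
eef_pos: [0.4885, -0.1752, 0.1741]
tcp_rot: [[0.002, -0.191, 0.982], [0.0, 0.982, 0.191], [-1.0, -0.0, 0.002]]
wrist_force: [-0.4, -0.1, -3.6]
width: 0.0577
```

```bash
python3 -c "
from h import *
o=monitor.get_obs();im,d,P,K,T=cloud('wrist');cv2.imwrite('pics/w17.png',im)
np.savez('pics/w17.npz',im=im,d=d,P=P,K=K,T=T,p=o['eef_pos'],r=o['tcp_rot'])
inhand(np.load('pics/w17.npz'),[(315,192),(315,344),(315,274)])
plan((0.677,0.002,.17),.0166)
"
```

```text
xt -0.010340976296113233 [np.float64(-0.0106), np.float64(-0.0099), np.float64(-0.0103), np.float64(-0.0104)]
(315, 192) 48 [  0.21 -37.58] [ 9.  11.4]
(315, 344) 48 [ 0.16 36.  ] [13.  13.4]
(315, 274) 48 [0.4  0.86] [18.3 18.7]
t=22.8 tcp [ 0.4875 -0.1748  0.1723] yaw 11.02 F [-0.2  0.1 -3.4] w 0.0577
d {'tx': np.float64(2.2), 'ty': np.float64(137.3), 'tz': np.float64(219.8)} {'ax': np.float64(0.1757), 'ay': np.float64(-0.001), 'az': np.float64(-0.0006)} rows min 5.2
```

View pics/w17.png

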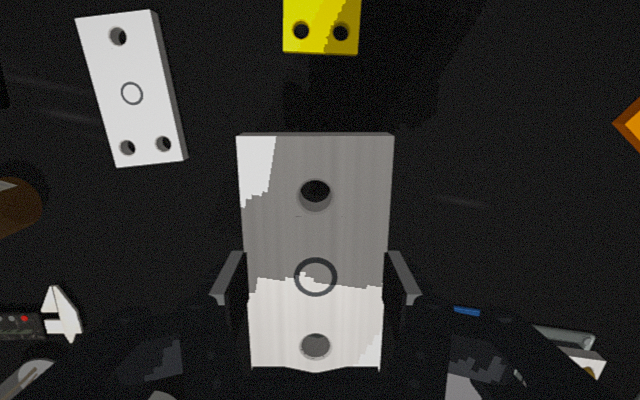

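{"fn": "step_arm", "kwargs": {"increments": [{"tx": 0, "ty": 25, "tz": 42, "ax": 0.03, "ay": 0, "az": 0, "grip": 50}, {"tx": 0, "ty": 50, "tz": 84, "ax": 0.06, "ay": 0, "az": 0, "grip": 50}, {"tx": 0, "ty": 76, "tz": 126, "ax": 0.1, "ay": 0, "az": 0, "grip": 50}, {"tx": 0, "ty": 102, "tz": 168, "ax": 0.14, "ay": 0, "az": 0, "grip": 50}, {"tx": 20, "ty": 127, "tz": 205, "ax": 0.1757, "ay": 0, "az": 0, "grip": 50}, {"tx": 50, "ty": 137, "tz": 219, "ax": 0.1757, "ay": 0, "az": 0, "grip": 50}, {"tx": 85, "ty": 137, "tz": 219, "ax": 0.1757, "ay": 0, "az": 0, "grip": 50}, {"tx": 90, "ty": 137, "tz": 219, "ax": 0.1757, "ay": 0, "az": 0, "grip": 50}]}}

```text
time: 23.6
eef_pos: [0.6721, 0.0016, 0.0745]
tcp_rot: [[-0.013, -0.017, 1.0], [-0.001, 1.0, 0.017], [-1.0, -0.001, -0.013]]
wrist_force: [-1.7, -0.6, -2.8]
width: 0.0579
```

{"fn": "step_arm", "kwargs": {"increments": [{"tx": 0, "ty": 0, "tz": 0, "ax": 0, "ay": 0, "az": 0, "grip": 50}, {"tx": 0, "ty": 0, "tz": 0, "ax": 0, "ay": 0, "az": 0, "grip": 50}, {"tx": 0, "ty": 0, "tz": 0, "ax": 0, "ay": 0, "az": 0, "grip": 50}]}}

```text
time: 23.9
eef_pos: [0.6773, 0.0006, 0.0844]
tcp_rot: [[0.001, -0.015, 1.0], [0.0, 1.0, 0.015], [-1.0, 0.0, 0.001]]
wrist_force: [0.1, 0.7, -2.3]
width: 0.0576
```

```bash
python3 -c "
from h import *
plan((0.6763,0.0016,.055),.0166)
o=monitor.get_obs();im,d,P,K,T=cloud('wrist');cv2.imwrite('pics/w18.png',im)
"
```

```text
t=23.9 tcp [6.773e-01 6.000e-04 8.440e-02] yaw 0.89 F [ 0.1  0.7 -2.3] w 0.0576
d {'tx': np.float64(29.4), 'ty': np.float64(1.0), 'tz': np.float64(-1.0)} {'ax': np.float64(-0.0011), 'ay': np.float64(0.0014), 'az': np.float64(-0.0003)} rows min 0.6
```

View pics/w18.png

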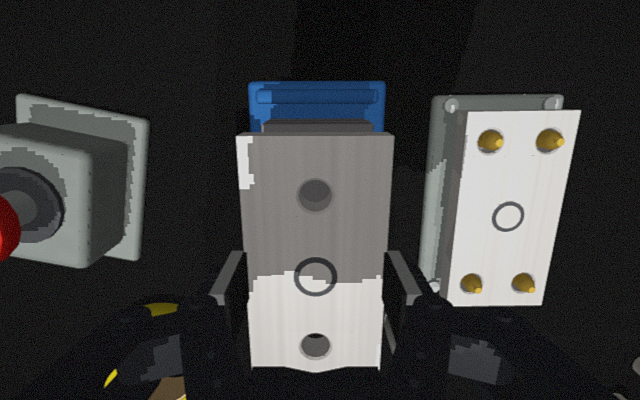

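{"fn": "step_arm", "kwargs": {"increments": [{"tx": 10, "ty": 0.8, "tz": -0.8, "ax": -0.001, "ay": 0.001, "az": 0, "grip": 50}, {"tx": 20, "ty": 0.8, "tz": -0.8, "ax": -0.001, "ay": 0.001, "az": 0, "grip": 50}, {"tx": 28, "ty": 0.8, "tz": -0.8, "ax": -0.001, "ay": 0.001, "az": 0, "grip": 50}, {"tx": 31, "ty": 0.8, "tz": -0.8, "ax": -0.001, "ay": 0.001, "az": 0, "grip": 50}, {"tx": 31, "ty": 0.8, "tz": -0.8, "ax": -0.001, "ay": 0.001, "az": 0, "grip": 50}, {"tx": 31, "ty": 0.8, "tz": -0.8, "ax": -0.001, "ay": 0.001, "az": 0, "grip": 50}]}}

```text
time: 24.55
eef_pos: [0.6757, 0.0019, 0.0515]
tcp_rot: [[-0.002, -0.017, 1.0], [-0.0, 1.0, 0.017], [-1.0, -0.0, -0.002]]
wrist_force: [-0.1, 0.5, -2.5]
width: 0.0578
```

```bash
python3 -c "
from h import *
plan((0.6763,0.0016,.046),.0166)
"
```

```text
t=24.6 tcp [0.6757 0.0019 0.0515] yaw 0.99 F [-0.1  0.5 -2.5] w 0.0578
d {'tx': np.float64(5.5), 'ty': np.float64(-0.3), 'tz': np.float64(0.6)} {'ax': np.float64(0.0007), 'ay': np.float64(-0.0022), 'az': np.float64(0.0001)} rows min 0.1
```

{"fn": "step_arm", "kwargs": {"increments": [{"tx": 1.5, "ty": -0.2, "tz": 0.4, "ax": 0.0005, "ay": -0.001, "az": 0, "grip": 50}, {"tx": 2.5, "ty": -0.2, "tz": 0.4, "ax": 0.0005, "ay": -0.001, "az": 0, "grip": 50}, {"tx": 3.5, "ty": -0.2, "tz": 0.4, "ax": 0.0005, "ay": -0.001, "az": 0, "grip": 50}, {"tx": 4.2, "ty": -0.2, "tz": 0.4, "ax": 0.0005, "ay": -0.001, "az": 0, "grip": 50}, {"tx": 4.5, "ty": -0.2, "tz": 0.4, "ax": 0.0005, "ay": -0.001, "az": 0, "grip": 50}]}}

```text
time: 25.05
eef_pos: [0.6759, 0.0019, 0.0468]
tcp_rot: [[-0.001, -0.017, 1.0], [0.0, 1.0, 0.017], [-1.0, 0.0, -0.001]]
wrist_force: [-0.6, -0.4, -2.4]
width: 0.0577
```

{"fn": "step_arm", "kwargs": {"increments": [{"tx": 0.3, "ty": 0, "tz": 0.1, "ax": 0, "ay": 0, "az": 0, "grip": 50}, {"tx": 0.5, "ty": 0, "tz": 0.1, "ax": 0, "ay": 0, "az": 0, "grip": 50}]}}

```text
time: 25.25
eef_pos: [0.676, 0.0018, 0.0466]
tcp_rot: [[-0.001, -0.017, 1.0], [0.0, 1.0, 0.017], [-1.0, 0.0, -0.001]]
wrist_force: [-1.6, 0.2, -0.0]
width: 0.0573
```

Contact is beginning (≈2.4 N change). A little more, then release.

{"fn": "step_arm", "kwargs": {"increments": [{"tx": 0.3, "ty": 0, "tz": 0, "ax": 0, "ay": 0, "az": 0, "grip": 50}, {"tx": 0.5, "ty": 0, "tz": 0, "ax": 0, "ay": 0, "az": 0, "grip": 50}]}}

```text
time: 25.45
eef_pos: [0.6761, 0.0018, 0.0465]
tcp_rot: [[-0.001, -0.017, 1.0], [0.0, 1.0, 0.017], [-1.0, 0.0, -0.001]]
wrist_force: [-4.4, 0.2, 5.4]
width: 0.0576
```

{"fn": "step_arm", "kwargs": {"increments": [{"tx": 0, "ty": 0, "tz": 0, "ax": 0, "ay": 0, "az": 0, "grip": 58}, {"tx": 0, "ty": 0, "tz": 0, "ax": 0, "ay": 0, "az": 0, "grip": 62}, {"tx": -0.3, "ty": 0, "tz": 0, "ax": 0, "ay": 0, "az": 0, "grip": 68}, {"tx": -0.5, "ty": 0, "tz": 0, "ax": 0, "ay": 0, "az": 0, "grip": 72}, {"tx": -0.5, "ty": 0, "tz": 0, "ax": 0, "ay": 0, "az": 0, "grip": 74}, {"tx": -20, "ty": 0, "tz": 0, "ax": 0, "ay": 0, "az": 0, "grip": 76}, {"tx": -60, "ty": 0, "tz": 0, "ax": 0, "ay": 0, "az": 0, "grip": 85}, {"tx": -110, "ty": 0, "tz": -20, "ax": 0, "ay": 0, "az": 0, "grip": 85}]}}

```text
time: 26.25
eef_pos: [0.6576, 0.0017, 0.1521]
tcp_rot: [[-0.003, -0.017, 1.0], [-0.001, 1.0, 0.017], [-1.0, -0.001, -0.003]]
wrist_force: [-0.2, -1.3, 1.4]
width: 0.0851
```

{"fn": "step_arm", "kwargs": {"increments": [{"tx": -10, "ty": 0, "tz": 0, "ax": 0, "ay": 0, "az": 0, "grip": 85}, {"tx": -10, "ty": 0, "tz": 0, "ax": 0, "ay": 0, "az": 0, "grip": 85}, {"tx": -10, "ty": 0, "tz": 0, "ax": 0, "ay": 0, "az": 0, "grip": 85}, {"tx": -10, "ty": 0, "tz": 0, "ax": 0, "ay": 0, "az": 0, "grip": 85}]}}

```text
time: 26.65
eef_pos: [0.6569, 0.0017, 0.1603]
tcp_rot: [[-0.004, -0.017, 1.0], [-0.0, 1.0, 0.017], [-1.0, -0.0, -0.004]]
wrist_force: [-0.0, -0.3, -0.4]
width: 0.0849
```

```bash
python3 -c "
from h import *
o=monitor.get_obs();im,d,P,K,T=cloud('wrist');cv2.imwrite('pics/w19.png',im)
np.savez('pics/w19.npz',im=im,d=d,P=P,K=K,T=T,p=o['eef_pos'],r=o['tcp_rot'])
print(o['eef_pos'],np.nanmedian(P[180:230,300:330,2]))
for t in(110,130,150):
  c,a,s,h=quadfit(im,K,T,(312,205),.0566,t);print(c,a,s,h.tolist())
"
```

```text
[0.65688476 0.00172948 0.16026315] 0.05693331268442367
[676.86437988   1.8712635 ] 0.9331136345863342 (120.5169448852539, 60.851341247558594) [[713.1, 2.4], [677.0, 1.9], [642.2, 1.1]]
[677.22296143   1.89648247] 0.9093677401542664 (119.82268524169922, 60.84575653076172) [[713.0, 2.4], [676.9, 1.9], [642.2, 1.0], [624.4, 20.4]]
[676.79199219   1.93998146] 0.9935042858123779 (118.87984466552734, 60.62690734863281) [[712.8, 2.4], [676.9, 1.8], [640.9, 1.2]]
```

View pics/w19.png

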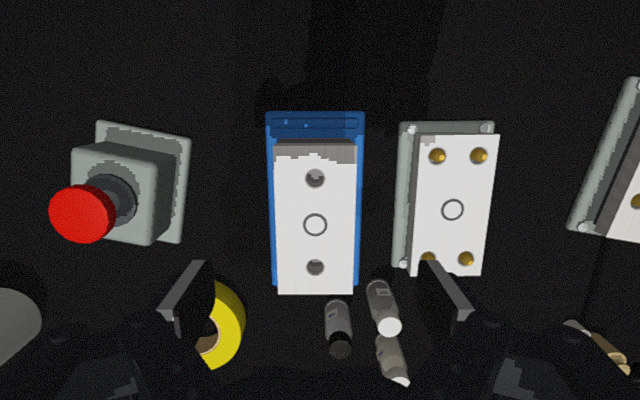

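```bash
python3 -c "
from h import *
plan((0.4275,-0.3455,.165),.303)"
```

```text
t=26.7 tcp [0.657  0.0016 0.1604] yaw 0.98 F [0.3 0.2 0.2] w 0.0849
d {'tx': np.float64(-3.5), 'ty': np.float64(-343.2), 'tz': np.float64(-235.4)} {'ax': np.float64(-0.2859), 'ay': np.float64(-0.0042), 'az': np.float64(-0.0002)} rows min 8.3
```

{"fn": "step_arm", "kwargs": {"increments": [{"tx": -10, "ty": -20, "tz": -40, "ax": 0, "ay": 0, "az": 0, "grip": 85}, {"tx": -15, "ty": -45, "tz": -80, "ax": -0.03, "ay": 0, "az": 0, "grip": 85}, {"tx": -15, "ty": -80, "tz": -115, "ax": -0.07, "ay": 0, "az": 0, "grip": 85}, {"tx": -15, "ty": -118, "tz": -145, "ax": -0.11, "ay": 0, "az": 0, "grip": 85}, {"tx": -15, "ty": -158, "tz": -170, "ax": -0.15, "ay": 0, "az": 0, "grip": 85}, {"tx": -15, "ty": -200, "tz": -192, "ax": -0.19, "ay": 0, "az": 0, "grip": 85}, {"tx": -15, "ty": -245, "tz": -210, "ax": -0.23, "ay": 0, "az": 0, "grip": 85}, {"tx": -10, "ty": -290, "tz": -225, "ax": -0.28, "ay": 0, "az": 0, "grip": 85}]}}

```text
time: 27.5
eef_pos: [0.4365, -0.2938, 0.1725]
tcp_rot: [[-0.001, -0.294, 0.956], [0.0, 0.956, 0.294], [-1.0, 0.001, -0.001]]
wrist_force: [1.2, -0.1, 0.4]
width: 0.0849
```

```bash
python3 -c "
from h import *
plan((0.4275,-0.3455,.165),.303)"
```

```text
t=27.5 tcp [ 0.4365 -0.2938  0.1725] yaw 17.12 F [ 1.2 -0.1  0.4] w 0.0849
d {'tx': np.float64(7.5), 'ty': np.float64(-46.8), 'tz': np.float64(-23.8)} {'ax': np.float64(-0.0042), 'ay': np.float64(-0.0008), 'az': np.float64(-0.0006)} rows min 1.1
```

{"fn": "step_arm", "kwargs": {"increments": [{"tx": 4, "ty": -25, "tz": -12, "ax": 0, "ay": 0, "az": 0, "grip": 85}, {"tx": 6, "ty": -46, "tz": -24, "ax": 0, "ay": 0, "az": 0, "grip": 85}, {"tx": 6, "ty": -46, "tz": -24, "ax": 0, "ay": 0, "az": 0, "grip": 85}, {"tx": 6, "ty": -46, "tz": -24, "ax": 0, "ay": 0, "az": 0, "grip": 85}, {"tx": 6, "ty": -46, "tz": -24, "ax": 0, "ay": 0, "az": 0, "grip": 85}]}}

```text
time: 28.0
eef_pos: [0.4285, -0.3421, 0.1662]
tcp_rot: [[-0.002, -0.294, 0.956], [0.001, 0.956, 0.294], [-1.0, 0.001, -0.002]]
wrist_force: [-0.5, -0.5, -0.0]
width: 0.0848
```

```bash
python3 -c "
from h import *
o=monitor.get_obs();im,d,P,K,T=cloud('wrist');cv2.imwrite('pics/w20.png',im)
np.savez('pics/w20.npz',im=im,d=d,P=P,K=K,T=T,p=o['eef_pos'],r=o['tcp_rot'])
for t in(110,130,150):
  c,a,s,h=quadfit(im,K,T,(312,205),.014,t);print(c,a,s,h.tolist())
"
```

```text
[ 444.3427124  -339.82086182] 17.077495574951172 (121.77530670166016, 61.23673629760742) [[481.3, -312.0], [490.6, -342.4], [401.9, -353.0]]
[ 444.24285889 -339.83627319] 17.04789924621582 (119.89212799072266, 61.252479553222656) [[481.4, -311.9], [490.8, -342.4], [443.4, -339.6], [402.1, -352.9]]
[ 444.24316406 -339.83682251] 17.050203323364258 (119.89435577392578, 60.800960540771484) [[481.4, -312.0], [490.8, -342.4], [444.4, -339.9], [402.1, -352.9]]
```

View pics/w20.png

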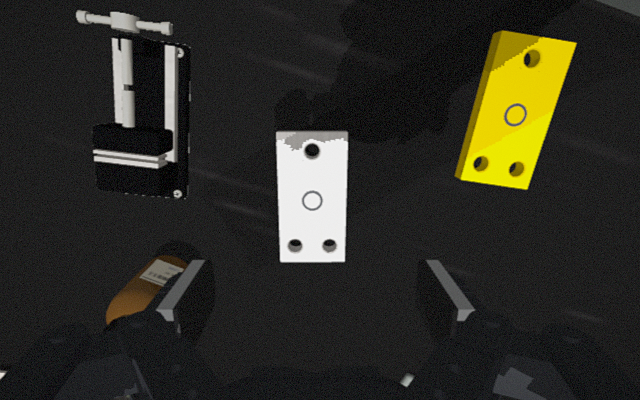

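```bash
python3 -c "
from h import *
z=np.load('pics/w20.npz');print(z['P'][[270,300],[160,140]])
plan((0.4441,-0.3399,.003),.2975)"
```

```text
[[ 0.54045486 -0.45163434  0.03270625]
 [ 0.54588259 -0.45005775  0.07107378]]
t=28.1 tcp [ 0.4287 -0.342   0.1663] yaw 17.14 F [-0.4 -0.6  1. ] w 0.0849
d {'tx': np.float64(163.3), 'ty': np.float64(-2.7), 'tz': np.float64(15.6)} {'ax': np.float64(0.0017), 'ay': np.float64(-0.0015), 'az': np.float64(-0.0011)} rows min 3.3
```

{"fn": "step_arm", "kwargs": {"increments": [{"tx": 20, "ty": -2, "tz": 15.5, "ax": 0.0017, "ay": -0.001, "az": 0, "grip": 85}, {"tx": 65, "ty": -2, "tz": 15.5, "ax": 0.0017, "ay": -0.001, "az": 0, "grip": 85}, {"tx": 105, "ty": -2, "tz": 15.5, "ax": 0.0017, "ay": -0.001, "az": 0, "grip": 85}, {"tx": 135, "ty": -2, "tz": 15.5, "ax": 0.0017, "ay": -0.001, "az": 0, "grip": 85}, {"tx": 155, "ty": -2, "tz": 15.5, "ax": 0.0017, "ay": -0.001, "az": 0, "grip": 85}, {"tx": 162, "ty": -2, "tz": 15.5, "ax": 0.0017, "ay": -0.001, "az": 0, "grip": 85}, {"tx": 162, "ty": -2, "tz": 15.5, "ax": 0.0017, "ay": -0.001, "az": 0, "grip": 80}, {"tx": 162, "ty": -2, "tz": 15.5, "ax": 0.0017, "ay": -0.001, "az": 0, "grip": 76}]}}

```text
time: 28.85
eef_pos: [0.4441, -0.3408, 0.0058]
tcp_rot: [[0.001, -0.292, 0.957], [-0.001, 0.957, 0.292], [-1.0, -0.001, 0.001]]
wrist_force: [0.5, -0.6, 0.5]
width: 0.0758
```

```bash
python3 -c "
from h import *
plan((0.4441,-0.3399,.004),.2975)"
```

```text
t=28.9 tcp [ 0.4441 -0.3408  0.0058] yaw 16.96 F [ 0.5 -0.6  0.5] w 0.0758
d {'tx': np.float64(1.8), 'ty': np.float64(0.8), 'tz': np.float64(0.2)} {'ax': np.float64(-0.0015), 'ay': np.float64(0.0007), 'az': np.float64(0.0008)} rows min 0.0
```

{"fn": "step_arm", "kwargs": {"increments": [{"tx": 1.4, "ty": 0.7, "tz": 0.2, "ax": -0.001, "ay": 0, "az": 0, "grip": 70}, {"tx": 1.4, "ty": 0.7, "tz": 0.2, "ax": -0.001, "ay": 0, "az": 0, "grip": 62}, {"tx": 1.4, "ty": 0.7, "tz": 0.2, "ax": -0.001, "ay": 0, "az": 0, "grip": 55}, {"tx": 1.4, "ty": 0.7, "tz": 0.2, "ax": -0.001, "ay": 0, "az": 0, "grip": 50}, {"tx": 1.4, "ty": 0.7, "tz": 0.2, "ax": -0.001, "ay": 0, "az": 0, "grip": 50}, {"tx": 1.4, "ty": 0.7, "tz": 0.2, "ax": -0.001, "ay": 0, "az": 0, "grip": 50}]}}

```text
time: 29.45
eef_pos: [0.4439, -0.34, 0.0046]
tcp_rot: [[0.001, -0.292, 0.956], [0.0, 0.956, 0.292], [-1.0, -0.0, 0.001]]
wrist_force: [-2.9, 4.0, 11.9]
width: 0.0576
```

{"fn": "step_arm", "kwargs": {"increments": [{"tx": -5, "ty": 0, "tz": 0, "ax": 0, "ay": 0, "az": 0, "grip": 50}, {"tx": -30, "ty": 0, "tz": 0, "ax": 0, "ay": 0, "az": 0, "grip": 50}, {"tx": -70, "ty": 0, "tz": 0, "ax": 0, "ay": 0, "az": 0, "grip": 50}, {"tx": -115, "ty": 0, "tz": 0, "ax": 0, "ay": 0, "az": 0, "grip": 50}, {"tx": -160, "ty": 0, "tz": 0, "ax": 0, "ay": 0, "az": 0, "grip": 50}, {"tx": -185, "ty": 0, "tz": 0, "ax": 0, "ay": 0, "az": 0, "grip": 50}, {"tx": -185, "ty": 0, "tz": 0, "ax": 0, "ay": 0, "az": 0, "grip": 50}]}}

```text
time: 30.15
eef_pos: [0.4448, -0.3412, 0.1925]
tcp_rot: [[0.006, -0.292, 0.957], [-0.003, 0.957, 0.292], [-1.0, -0.004, 0.005]]
wrist_force: [0.3, -0.6, -2.4]
width: 0.0574
```

```bash
python3 -c "
from h import *
o=monitor.get_obs();im,d,P,K,T=cloud('wrist');cv2.imwrite('pics/w21.png',im)
np.savez('pics/w21.npz',im=im,d=d,P=P,K=K,T=T,p=o['eef_pos'],r=o['tcp_rot'])
inhand(np.load('pics/w21.npz'),[(315,174),(281,357),(349,357),(315,274)])
plan((0.6763,0.0016,.18),.0166)
"
```

```text
xt -0.009768814299772948 [np.float64(-0.0098), np.float64(-0.0099), np.float64(-0.0097), np.float64(-0.0098)]
(315, 174) 48 [  0.16 -45.37] [ 9.8 11.6]
(281, 357) 36 [-15.75  43.52] [12.7 13.5]
(349, 357) 36 [16.03 43.53] [12.8 13.3]
(315, 274) 48 [0.2  0.56] [18.7 18.9]
t=30.2 tcp [ 0.4439 -0.3404  0.1898] yaw 16.97 F [ 0.8 -0.2 -3.2] w 0.0575
d {'tx': np.float64(10.1), 'ty': np.float64(259.3), 'tz': np.float64(322.1)} {'ax': np.float64(0.2796), 'ay': np.float64(0.0024), 'az': np.float64(0.0014)} rows min 8.3
```

View pics/w21.png

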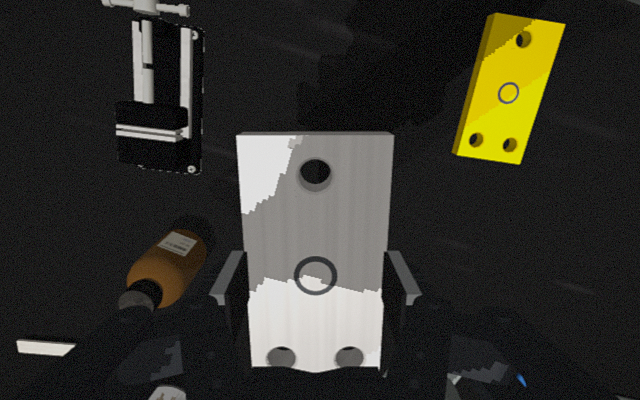

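{"fn": "step_arm", "kwargs": {"increments": [{"tx": 0, "ty": 35, "tz": 25, "ax": 0.03, "ay": 0, "az": 0, "grip": 50}, {"tx": 0, "ty": 70, "tz": 55, "ax": 0.06, "ay": 0, "az": 0, "grip": 50}, {"tx": 0, "ty": 105, "tz": 90, "ax": 0.1, "ay": 0, "az": 0, "grip": 50}, {"tx": 0, "ty": 140, "tz": 125, "ax": 0.14, "ay": 0, "az": 0, "grip": 50}, {"tx": 0, "ty": 175, "tz": 160, "ax": 0.18, "ay": 0, "az": 0, "grip": 50}, {"tx": 0, "ty": 205, "tz": 200, "ax": 0.22, "ay": 0, "az": 0, "grip": 50}, {"tx": 0, "ty": 230, "tz": 240, "ax": 0.26, "ay": 0, "az": 0, "grip": 50}, {"tx": 0, "ty": 250, "tz": 285, "ax": 0.279, "ay": 0, "az": 0, "grip": 50}]}}

```text
time: 31.0
eef_pos: [0.6427, -0.0153, 0.1862]
tcp_rot: [[-0.004, -0.017, 1.0], [0.001, 1.0, 0.017], [-1.0, 0.001, -0.004]]
wrist_force: [0.8, -2.1, -2.0]
width: 0.0576
```

```bash
python3 -c "
from h import *
plan((0.6768,0.0017,.09),.0166)
"
```

```text
t=31.0 tcp [ 0.6427 -0.0153  0.1862] yaw 0.95 F [ 0.8 -2.1 -2. ] w 0.0576
d {'tx': np.float64(96.1), 'ty': np.float64(16.4), 'tz': np.float64(34.7)} {'ax': np.float64(0.0), 'ay': np.float64(-0.0035), 'az': np.float64(-0.0007)} rows min 2.1
```

{"fn": "step_arm", "kwargs": {"increments": [{"tx": 20, "ty": 13, "tz": 30, "ax": 0, "ay": 0, "az": 0, "grip": 50}, {"tx": 55, "ty": 13, "tz": 34, "ax": 0, "ay": 0, "az": 0, "grip": 50}, {"tx": 90, "ty": 13, "tz": 34, "ax": 0, "ay": 0, "az": 0, "grip": 50}, {"tx": 95, "ty": 13, "tz": 34, "ax": 0, "ay": 0, "az": 0, "grip": 50}, {"tx": 95, "ty": 13, "tz": 34, "ax": 0, "ay": 0, "az": 0, "grip": 50}, {"tx": 95, "ty": 13, "tz": 34, "ax": 0, "ay": 0, "az": 0, "grip": 50}, {"tx": 95, "ty": 13, "tz": 34, "ax": 0, "ay": 0, "az": 0, "grip": 50}]}}

```text
time: 31.7
eef_pos: [0.6777, -0.0042, 0.0955]
tcp_rot: [[0.003, -0.017, 1.0], [0.001, 1.0, 0.017], [-1.0, 0.001, 0.003]]
wrist_force: [-0.1, -0.2, -2.6]
width: 0.0574
```

```bash
python3 -c "
from h import *
plan((0.6768,0.0017,.068),.0166)
o=monitor.get_obs();im,d,P,K,T=cloud('wrist');cv2.imwrite('pics/w22.png',im)
"
```

```text
t=31.7 tcp [ 0.6777 -0.0042  0.0955] yaw 0.97 F [-0.1 -0.2 -2.6] w 0.0574
d {'tx': np.float64(27.5), 'ty': np.float64(5.9), 'tz': np.float64(-0.9)} {'ax': np.float64(0.0004), 'ay': np.float64(0.0027), 'az': np.float64(-0.0006)} rows min 0.6
```

View pics/w22.png

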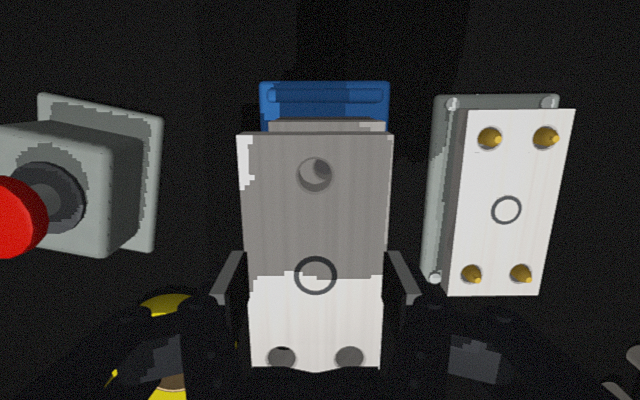

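{"fn": "step_arm", "kwargs": {"increments": [{"tx": 8, "ty": 5.5, "tz": -0.7, "ax": 0, "ay": 0.002, "az": 0, "grip": 50}, {"tx": 18, "ty": 5.5, "tz": -0.7, "ax": 0, "ay": 0.002, "az": 0, "grip": 50}, {"tx": 27, "ty": 5.5, "tz": -0.7, "ax": 0, "ay": 0.002, "az": 0, "grip": 50}, {"tx": 29, "ty": 5.5, "tz": -0.7, "ax": 0, "ay": 0.002, "az": 0, "grip": 50}, {"tx": 29, "ty": 5.5, "tz": -0.7, "ax": 0, "ay": 0.002, "az": 0, "grip": 50}, {"tx": 29, "ty": 5.5, "tz": -0.7, "ax": 0, "ay": 0.002, "az": 0, "grip": 50}]}}

```text
time: 32.35
eef_pos: [0.676, 0.0013, 0.0644]
tcp_rot: [[-0.002, -0.017, 1.0], [0.0, 1.0, 0.017], [-1.0, 0.0, -0.002]]
wrist_force: [0.1, -0.6, -2.4]
width: 0.0576
```

```bash
python3 -c "
from h import *
plan((0.6768,0.0017,.061),.0166)
"
```

```text
t=32.4 tcp [0.676  0.0013 0.0644] yaw 0.97 F [ 0.1 -0.6 -2.4] w 0.0576
d {'tx': np.float64(3.4), 'ty': np.float64(0.4), 'tz': np.float64(0.8)} {'ax': np.float64(0.0004), 'ay': np.float64(-0.0022), 'az': np.float64(-0.0002)} rows min 0.1
```

{"fn": "step_arm", "kwargs": {"increments": [{"tx": 1, "ty": 0.3, "tz": 0.6, "ax": 0, "ay": -0.0015, "az": 0, "grip": 50}, {"tx": 1.5, "ty": 0.3, "tz": 0.6, "ax": 0, "ay": -0.0015, "az": 0, "grip": 50}, {"tx": 2, "ty": 0.3, "tz": 0.6, "ax": 0, "ay": -0.0015, "az": 0, "grip": 50}, {"tx": 2.4, "ty": 0.3, "tz": 0.6, "ax": 0, "ay": -0.0015, "az": 0, "grip": 50}]}}

```text
time: 32.75
eef_pos: [0.6765, 0.0017, 0.0619]
tcp_rot: [[-0.001, -0.017, 1.0], [0.0, 1.0, 0.017], [-1.0, 0.0, -0.001]]
wrist_force: [0.2, 0.5, -1.9]
width: 0.0574
```

{"fn": "step_arm", "kwargs": {"increments": [{"tx": 0.3, "ty": 0, "tz": 0.1, "ax": 0, "ay": 0, "az": 0, "grip": 50}, {"tx": 0.6, "ty": 0, "tz": 0.1, "ax": 0, "ay": 0, "az": 0, "grip": 50}]}}

```text
time: 32.95
eef_pos: [0.6766, 0.0018, 0.0612]
tcp_rot: [[-0.001, -0.017, 1.0], [0.0, 1.0, 0.017], [-1.0, 0.0, -0.001]]
wrist_force: [-0.3, 0.2, 0.7]
width: 0.0572
```

{"fn": "step_arm", "kwargs": {"increments": [{"tx": 0.3, "ty": 0, "tz": 0, "ax": 0, "ay": 0, "az": 0, "grip": 50}, {"tx": 0.4, "ty": 0, "tz": 0, "ax": 0, "ay": 0, "az": 0, "grip": 50}]}}

```text
time: 33.15
eef_pos: [0.6766, 0.0017, 0.0612]
tcp_rot: [[-0.001, -0.017, 1.0], [0.0, 1.0, 0.017], [-1.0, 0.0, -0.001]]
wrist_force: [-2.7, 0.2, 3.0]
width: 0.0572
```

{"fn": "step_arm", "kwargs": {"increments": [{"tx": 0, "ty": 0, "tz": 0, "ax": 0, "ay": 0, "az": 0, "grip": 58}, {"tx": 0, "ty": 0, "tz": 0, "ax": 0, "ay": 0, "az": 0, "grip": 62}, {"tx": -0.3, "ty": 0, "tz": 0, "ax": 0, "ay": 0, "az": 0, "grip": 68}, {"tx": -0.5, "ty": 0, "tz": 0, "ax": 0, "ay": 0, "az": 0, "grip": 72}, {"tx": -0.5, "ty": 0, "tz": 0, "ax": 0, "ay": 0, "az": 0, "grip": 74}, {"tx": -20, "ty": 0, "tz": 0, "ax": 0, "ay": 0, "az": 0, "grip": 76}, {"tx": -60, "ty": 0, "tz": 0, "ax": 0, "ay": 0, "az": 0, "grip": 85}, {"tx": -110, "ty": 0, "tz": -20, "ax": 0, "ay": 0, "az": 0, "grip": 85}]}}

```text
time: 33.95
eef_pos: [0.658, 0.0015, 0.1668]
tcp_rot: [[-0.003, -0.017, 1.0], [-0.0, 1.0, 0.017], [-1.0, -0.0, -0.003]]
wrist_force: [0.0, 0.1, 1.0]
width: 0.0849
```

{"fn": "step_arm", "kwargs": {"increments": [{"tx": -20, "ty": 0, "tz": -10, "ax": 0, "ay": 0, "az": 0, "grip": 85}, {"tx": -20, "ty": 0, "tz": -10, "ax": 0, "ay": 0, "az": 0, "grip": 85}, {"tx": -20, "ty": 0, "tz": -10, "ax": 0, "ay": 0, "az": 0, "grip": 40}, {"tx": -20, "ty": 0, "tz": -10, "ax": 0, "ay": 0, "az": 0, "grip": 10}]}}

```text
time: 34.35
eef_pos: [0.6477, 0.0013, 0.1858]
tcp_rot: [[-0.003, -0.017, 1.0], [0.0, 1.0, 0.017], [-1.0, 0.0, -0.003]]
wrist_force: [-0.4, -0.7, 0.3]
width: 0.0584
```

```bash
python3 -c "
from h import *
o=monitor.get_obs();im,d,P,K,T=cloud('wrist');cv2.imwrite('pics/w23.png',im)
np.savez('pics/w23.npz',im=im,d=d,P=P,K=K,T=T,p=o['eef_pos'],r=o['tcp_rot'])
print(o['eef_pos'],np.nanmedian(P[180:230,300:330,2]))
for t in(110,130,150):
  c,a,s,h=quadfit(im,K,T,(312,205),.0706,t);print(c,a,s,h.tolist())
g=cv2.cvtColor(im,cv2.COLOR_BGR2HSV)
r=((g[...,1]>150)&((g[...,0]<8)|(g[...,0]>172))&(g[...,2]>80)&(abs(P[...,2]-.09)<.003)).astype(np.uint8)
cs,_=cv2.findContours(r,cv2.RETR_EXTERNAL,cv2.CHAIN_APPROX_NONE);c=max(cs,key=cv2.contourArea)
print(cv2.minEnclosingCircle((ray(c[:,0],.09,K,T)[:,:2]*1000).astype(np.float32)))
"
```

```text
[0.64767173 0.00131893 0.18577287] 0.07092123554767826
[676.8772583    1.93682671] 0.9299999475479126 (120.6497802734375, 61.07997131347656) [[721.9, 18.5], [722.4, -13.6], [684.8, 2.6], [677.0, 1.8], [634.9, 0.9]]
[677.25408936   1.85565758] 1.0317684412002563 (120.00171661376953, 60.67673873901367) [[721.6, 18.4], [721.8, -13.6], [677.1, 1.8], [635.0, 1.0]]
[677.26361084   1.85582924] 1.031768560409546 (119.96176147460938, 60.67673873901367) [[721.3, 18.2], [721.6, -13.7], [677.1, 1.9], [634.8, 0.7]]
((659.85888671875, -152.45025634765625), 20.544025421142578)
```

View pics/w23.png

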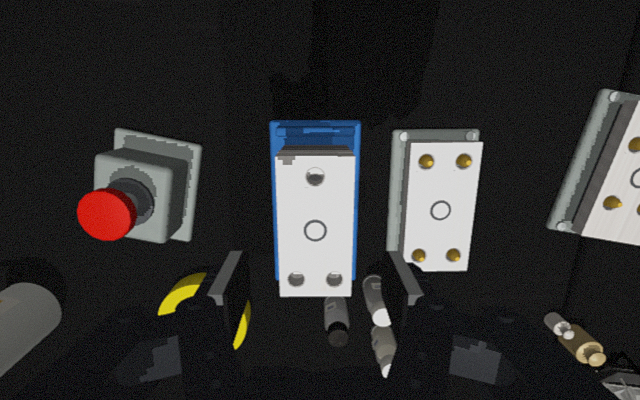

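```bash
python3 -c "
from h import *
im,d=cams.get_image('top');cv2.imwrite('pics/top2.png',cv2.resize(im[130:290,180:480],None,fx=2.6,fy=2.6,interpolation=cv2.INTER_CUBIC))
plan((0.6599,-0.1525,.13),0.0166)
"
```

```text
t=34.5 tcp [0.6477 0.0013 0.1857] yaw 0.99 F [-0.5  0.3 -0.5] w 0.0436
d {'tx': np.float64(55.6), 'ty': np.float64(-154.0), 'tz': np.float64(9.7)} {'ax': np.float64(0.0007), 'ay': np.float64(-0.0033), 'az': np.float64(-0.0)} rows min 3.3
```

View pics/top2.png

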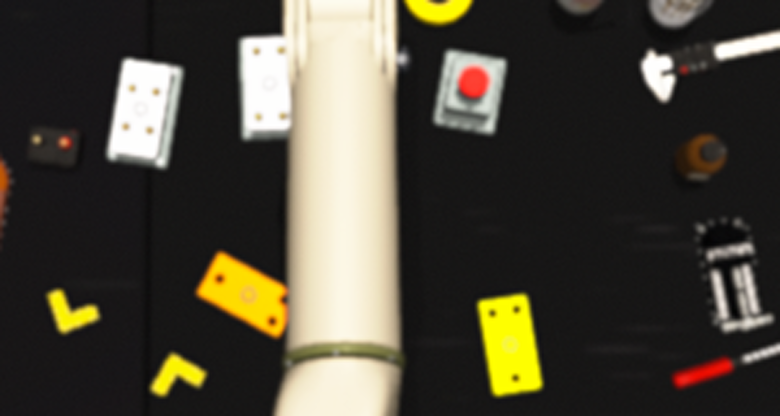

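Both flanges are still on their plates. Now to the plunger, with the fingers shut.

{"fn": "step_arm", "kwargs": {"increments": [{"tx": 0, "ty": -45, "tz": 9.7, "ax": 0, "ay": 0, "az": 0, "grip": 0}, {"tx": 0, "ty": -90, "tz": 9.7, "ax": 0, "ay": 0, "az": 0, "grip": 0}, {"tx": 5, "ty": -135, "tz": 9.7, "ax": 0, "ay": 0, "az": 0, "grip": 0}, {"tx": 30, "ty": -154, "tz": 9.7, "ax": 0, "ay": -0.003, "az": 0, "grip": 0}, {"tx": 55, "ty": -154, "tz": 9.7, "ax": 0, "ay": -0.003, "az": 0, "grip": 0}, {"tx": 55, "ty": -154, "tz": 9.7, "ax": 0, "ay": -0.003, "az": 0, "grip": 0}, {"tx": 55, "ty": -154, "tz": 9.7, "ax": 0, "ay": -0.003, "az": 0, "grip": 0}, {"tx": 55, "ty": -154, "tz": 9.7, "ax": 0, "ay": -0.003, "az": 0, "grip": 0}]}}

```text
time: 35.25
eef_pos: [0.6613, -0.1518, 0.1335]
tcp_rot: [[0.004, -0.018, 1.0], [0.0, 1.0, 0.018], [-1.0, 0.0, 0.004]]
wrist_force: [0.4, -0.1, 1.4]
width: 0.0004
```

```bash
python3 -c "
from h import *
plan((0.6599,-0.1525,.095),0.0166)
im,d,P,K,T=cloud('wrist');cv2.imwrite('pics/w24.png',im)
"
```

```text
t=35.2 tcp [ 0.6613 -0.1518  0.1335] yaw 1.06 F [ 0.4 -0.1  1.4] w 0.0004
d {'tx': np.float64(38.5), 'ty': np.float64(-0.7), 'tz': np.float64(-1.6)} {'ax': np.float64(0.0019), 'ay': np.float64(0.0037), 'az': np.float64(-0.0003)} rows min 0.8
```

View pics/w24.png

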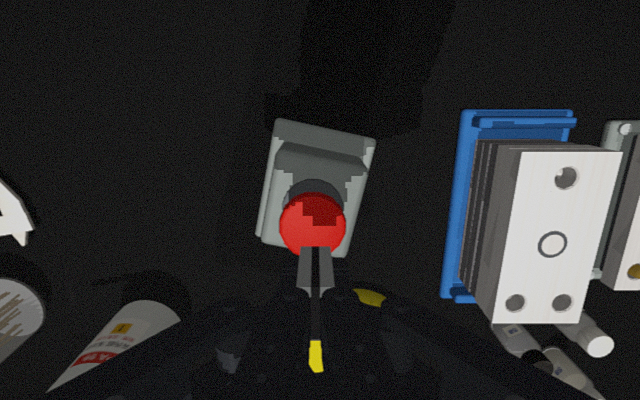

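{"fn": "step_arm", "kwargs": {"increments": [{"tx": 12, "ty": -0.5, "tz": -1.2, "ax": 0, "ay": 0.002, "az": 0, "grip": 0}, {"tx": 25, "ty": -0.5, "tz": -1.2, "ax": 0, "ay": 0.002, "az": 0, "grip": 0}, {"tx": 37, "ty": -0.5, "tz": -1.2, "ax": 0, "ay": 0.002, "az": 0, "grip": 0}, {"tx": 44, "ty": -0.5, "tz": -1.2, "ax": 0, "ay": 0.002, "az": 0, "grip": 0}, {"tx": 50, "ty": -0.5, "tz": -1.2, "ax": 0, "ay": 0.002, "az": 0, "grip": 0}, {"tx": 54, "ty": -0.5, "tz": -1.2, "ax": 0, "ay": 0.002, "az": 0, "grip": 0}]}}

```text
time: 35.9
eef_pos: [0.6587, -0.1528, 0.0779]
tcp_rot: [[-0.002, -0.017, 1.0], [0.001, 1.0, 0.017], [-1.0, 0.001, -0.002]]
wrist_force: [-6.4, 1.7, 8.6]
width: -0.0002
```

{"fn": "step_arm", "kwargs": {"increments": [{"tx": 3, "ty": 0, "tz": 1, "ax": 0, "ay": -0.001, "az": 0, "grip": 0}, {"tx": 5, "ty": 0, "tz": 1, "ax": 0, "ay": -0.001, "az": 0, "grip": 0}, {"tx": 7, "ty": 0, "tz": 1, "ax": 0, "ay": -0.001, "az": 0, "grip": 0}, {"tx": 8, "ty": 0, "tz": 1, "ax": 0, "ay": -0.001, "az": 0, "grip": 0}, {"tx": 8, "ty": 0, "tz": 1, "ax": 0, "ay": -0.001, "az": 0, "grip": 0}]}}

```text
time: 36.4
eef_pos: [0.6597, -0.153, 0.0708]
tcp_rot: [[-0.0, -0.017, 1.0], [0.001, 1.0, 0.017], [-1.0, 0.001, -0.0]]
wrist_force: [-7.6, 2.2, 10.3]
width: -0.0001
```

{"fn": "step_arm", "kwargs": {"increments": [{"tx": 0.7, "ty": 0, "tz": 0, "ax": 0, "ay": 0, "az": 0, "grip": 0}, {"tx": 1, "ty": 0, "tz": 0, "ax": 0, "ay": 0, "az": 0, "grip": 0}]}}

```text
time: 36.6
eef_pos: [0.6597, -0.153, 0.0701]
tcp_rot: [[-0.0, -0.017, 1.0], [0.001, 1.0, 0.017], [-1.0, 0.001, -0.0]]
wrist_force: [-8.6, 1.9, 14.7]
width: -0.0
```

{"fn": "step_arm", "kwargs": {"increments": [{"tx": 0.6, "ty": 0, "tz": 0, "ax": 0, "ay": 0, "az": 0, "grip": 0}, {"tx": 1, "ty": 0, "tz": 0, "ax": 0, "ay": 0, "az": 0, "grip": 0}, {"tx": 1, "ty": 0, "tz": 0, "ax": 0, "ay": 0, "az": 0, "grip": 0}]}}

```text
time: 36.9
eef_pos: [0.6598, -0.153, 0.0701]
tcp_rot: [[0.0, -0.017, 1.0], [0.001, 1.0, 0.017], [-1.0, 0.001, 0.0]]
wrist_force: [-12.7, 3.1, 20.2]
width: -0.0
```

The force rises to 20 N with no further motion, so the plunger is on its hard stop. Now retracting.

{"fn": "step_arm", "kwargs": {"increments": [{"tx": -3, "ty": 0, "tz": 0, "ax": 0, "ay": 0, "az": 0, "grip": 0}, {"tx": -12, "ty": 0, "tz": 0, "ax": 0, "ay": 0, "az": 0, "grip": 0}, {"tx": -25, "ty": 0, "tz": 0, "ax": 0, "ay": 0, "az": 0, "grip": 0}, {"tx": -60, "ty": 0, "tz": 0, "ax": 0, "ay": 0, "az": 0, "grip": 0}, {"tx": -100, "ty": 0, "tz": -40, "ax": 0, "ay": 0, "az": 0, "grip": 0}, {"tx": -120, "ty": 0, "tz": -85, "ax": 0, "ay": 0, "az": 0, "grip": 0}, {"tx": -130, "ty": -30, "tz": -120, "ax": 0, "ay": 0, "az": 0, "grip": 0}, {"tx": -130, "ty": -60, "tz": -150, "ax": 0, "ay": 0, "az": 0, "grip": 0}]}}

```text
time: 37.7
eef_pos: [0.5106, -0.2161, 0.2004]
tcp_rot: [[0.005, -0.019, 1.0], [-0.0, 1.0, 0.019], [-1.0, -0.0, 0.005]]
wrist_force: [0.8, -1.7, -0.0]
width: -0.0
```

{"fn": "step_arm", "kwargs": {"increments": [{"tx": 0, "ty": -40, "tz": -20, "ax": 0, "ay": 0, "az": 0, "grip": 0}, {"tx": 0, "ty": -80, "tz": -40, "ax": 0, "ay": 0, "az": 0, "grip": 0}, {"tx": 0, "ty": -100, "tz": -40, "ax": 0, "ay": 0, "az": 0, "grip": 0}, {"tx": 0, "ty": -100, "tz": -40, "ax": 0, "ay": 0, "az": 0, "grip": 0}, {"tx": 0, "ty": -100, "tz": -40, "ax": 0, "ay": 0, "az": 0, "grip": 0}]}}

```text
time: 38.2
eef_pos: [0.4732, -0.3161, 0.1978]
tcp_rot: [[0.001, -0.017, 1.0], [0.001, 1.0, 0.017], [-1.0, 0.001, 0.001]]
wrist_force: [0.5, -0.2, -0.1]
width: 0.0001
```

```bash
python3 -c "
from h import *
im,d,P,K,T=cloud('top');cv2.imwrite('pics/top3.png',cv2.resize(im[130:290,180:480],None,fx=2.6,fy=2.6,interpolation=cv2.INTER_CUBIC))
for n,(u,v) in dict(f1=(234,172),f3=(284,163),stack=(316,161),cap=(362,161)).items(): print(n,np.nanmedian(P[v-2:v+3,u-2:u+3].reshape(-1,3),0).round(4))
im,d=cams.get_image('scene');cv2.imwrite('pics/scene3.png',im)
print(monitor.get_obs()['eef_pos'],monitor.get_obs()['time'])
"
```

```text
f1 [0.6315 0.2811 0.0366]
f3 [0.6614 0.1096 0.0355]
stack [ 0.6612 -0.0011  0.0699]
cap [ 0.6561 -0.1543  0.0881]
[ 0.47364604 -0.31494571  0.19778672] 38.3
```

View pics/top3.png

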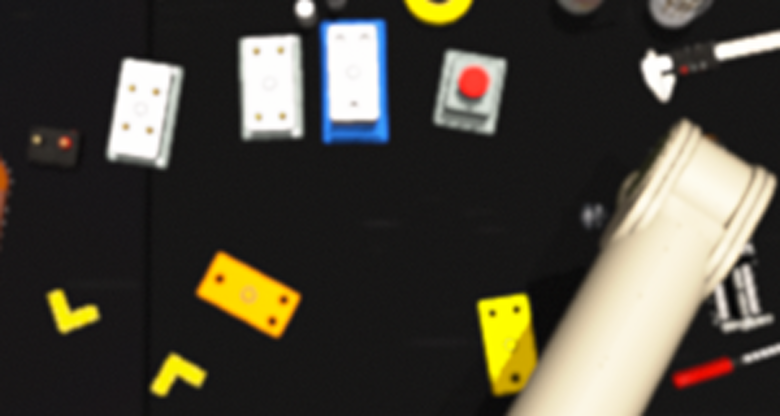

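View pics/scene3.png

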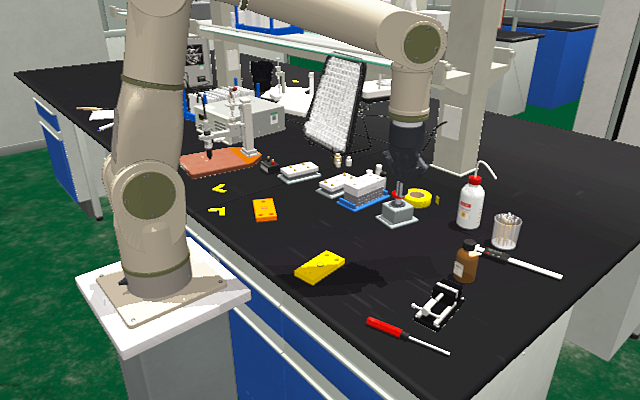

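```bash
python3 -c "
from plant import workorder
print(workorder.sign_off())"
```

```text
the job is handed in; nothing more can be done
None
```

The job is done and handed in at about 38 s of the 210 s allowed.

- **Fitting:** Stud plates 1 and 3 were on the bench. flange_1 is on stud_plate_1 and flange_3 on stud_plate_3. The wrist camera put both tops at 36.5 mm, where 36 mm is flush, and every stud came through its hole.
- **Stacking:** flange_2 and flange_5 were left over and are stacked flat on the grey pile. The stack centre is within about 1 mm of the pile's measured centre and at the same angle, to about 0.1°.
- **Contact:** All four flanges were lowered to gentle contact, at most about 12 N, before release.
- **Plunger:** After all four flanges were placed, I pressed the plunger until the force rose to 20 N with the tool stopped at z = 70 mm, which is the full 20 mm stroke. The top camera then showed the cap back up at 88 mm against a nominal 90 mm, within that camera's error.
- **Last views:** In the last pictures both plates were still fitted, the stack was in place, the tool was clear, and I could see no bystander or look-alike moved. The arm hid the resistor, bottle and clamp area in one view or the other, so no single picture shows everything. No check failed or disagreed beyond camera error.

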